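Transfer a hanging pillar carrier to the next rail and butt it on the screw stop

TASK

Lift the hanging carrier clear over the upright end stop of the first rail and lower it gently onto the second rail, astride the bar, between that rail's own end stop and its screw stop. Then slide it along the second rail until it butts home against the head of the screw stop, its sprung pin pushed in, approaching slowly and pressing only lightly, and let go so that it stays there. Do not bang or drag it over the end stops, and leave the loose things on the bench alone.

Things in the scene. Friction and masses are not known exactly. Their poses are not given: they have to be found in the camera images.
- carrier_grip (a point): Centre of the grip block on top of the carrier, a loose rigid aluminium hanger of 0.4 to 0.85 kg. Block: 28 mm along the carrier's x, 34 mm along its y (along the rail), 42 mm tall (z up), standing on the carrier's bridge, whose top is 21 mm below this point. Fingers that close along y on the block's end faces stay over the bridge, clear of rail and screw.
- carrier: Carrier; origin: middle of the flat underside of its bridge (31 x 70 (y) x 18 mm), 39 mm below carrier_grip; it rests on the bar. Two 8 mm cheeks, 60 mm along y, leave a 15 mm slot for the bar: the -x one reaches 28 mm down, the +x one 80 mm, with a foot under the bar (lift at most 50 mm while over a bar) and a ball-cage pillar 34 mm across down to 165 mm below the origin.
- rail_a: First rail, fixed, where the carrier starts: a steel bar on edge, 10 mm thick (x), 20 mm high, top edge 210 mm above the bench. Origin on the bench straight below the tip of its free end; the bar runs 220 mm from there along -y to a post at 205 mm. End stop: a lip on the last 8 mm of the bar, as thick as the bar, 16 mm above its top edge.
- rail_b: Second rail, fixed: same bar, height and lip. Origin on the bench below the tip of its free end; the bar runs 250 mm along +y to a post at 235 mm, lip on its first 8 mm. The free ends face each other across a 80 to 110 mm gap, up to 20 mm and 0.15 rad out of line. A carrier centred at y = 58 mm of this frame clears both the lip and the screw stop.
- stop: Screw stop: bracket 30 x 22 x 24 mm fixed on the second rail; origin mid-underside, on the bar's top edge, 206 mm along y from rail_b; axes as rail_b. A screw points back along -y, 9 mm above the bar, with a rigid round head 16 mm across. How far it is turned out is not measured: the head's face lies anywhere 51 to 91 mm from this origin along -y; find it by feel or sight.
- pin (a joint): Light sprung pin, 6 mm across, in the screw head's face, sticking out 6 mm towards the carrier when free. 0 = free, grows in m as pushed in along +y; at 0.006 it is flush and the carrier's bridge bears on the rigid head. Spring 0.1 N at first, 0.4 N when flush: too weak to push the carrier back along the rail.
- pillar_mid (a point): Bystander: loose guide pillar with ball cage, standing, 48 mm across the foot, 102 mm tall; the point is on its axis 50 mm up. To be left alone.
- bush_mid (a point): Bystander: loose steel guide bush, a ring 52 mm across and 45 mm tall, standing; point at its centre. To be left alone.
- driver_grip (a point): Bystander: loose screwdriver lying on the bench; point on its handle. To be left alone.
Mind the look-alikes: they are no part of the job. There is more than one size of the carrier; the job needs the middle-sized.

How it is judged:
By the outcome, as a careful person would: the job done as asked, in the order asked, and still so for the second after the job is handed in, with the robot touching nothing.
It also fails if it takes over 58 s, if anything falls off the work surface, if the arm or the gripper's body presses on something with over 40 N, if the wrist force passes 120 N, or if a joint passes its speed limit or range.

ROBOT

A 6-joint arm with a two-finger parallel gripper is mounted at the origin on the work surface. World frame = base frame: x ahead of the robot, y to its left, z up, the work surface at z = 0. Lengths are in m, angles in rad, forces in N, time in s.
With the tool pointing down it reaches from about 0.275 to 0.825 m from the base axis. Payload 4.9 kg.
Tool frame: the origin (TCP) lies where the fingers leave the gripper's body, on its centre line; the fingertips stand 73 mm ahead of it and the grasp point (between the pads) lies 54 mm ahead of it; z points along the fingers, y is the direction in which the jaws open and shut (so a half turn about z gives the same grasp; the last joint's range is limited). The gripper opens to 85 mm and grips with 20 to 120 N. Pads are 22 mm wide; open, the fingers measure 114 mm over their backs; the gripper's body (76 mm by 85 mm) begins 54 mm behind the grasp point. The pads swing forward as they close: fully open they stand 13 mm farther back than shut.
Start: joints at [-1.276, 0.326, -0.193, 1.052, 0, 1.437], TCP at [0.229, -0.5, 0.304] pointing down, gripper open.
Joint ranges: [-2.65, 2.65], [-0.97, 1.79], [-1.3, 1.35], [-1.93, 2.1], [-1.47, 1.37], [-3.14, 3.14]. Speed limits (rad/s): [2.57, 2.57, 3.14, 3.14, 3.14, 3.14].

INTERFACE

Orientations are given as a unit quaternion [w, x, y, z].
In Python, from bench import * gives the robot as it stands.
- The arm moves only by the tool send_rows, never from a script. Its argument "rows" is a list of rows, each a list of 2 entries, a list of its own where there are three numbers: the shift along the tool's x, y, z in cm, then the turn about the tool's z in rad. In form: [[[x, y, z], spin], ...]. A call has 1 to 5 rows; each row is the pose to reach, as a shift and turn from the pose commanded when the call began, along the tool's axes at that moment; what a row does not reach only later rows make up. A row lasts 1/10 s, in which the tool goes at most 50 mm and 8.59 degrees, less where a joint would pass 70% of its speed; a pose out of reach is approached as far as the arm can. A call with a gripper value outside its range is refused whole. "grip" is the closure, from 0 (fully open) to 1 (shut), set as the call begins (left out, the last holds). The fingers move at their own pace and stop on an object; "squeeze" is the grip in N (left out, the last holds). Time passes only in rows, so rows that repeat a pose let the fingers close. It gives the time, the measured TCP pose, the force and the opening at its end, in the units of the state.
- observe(): the state, without advancing time (a new reading comes with each control period).
- snapshot(name): name is "side" or "top" or "wrist"; returns the picture (420x560x3 uint8, blue, green, red); there is no depth.
- get_calibration(name): a dict with "fx", "fy", "cx", "cy" (pixels), "R" (3x3) and "t" (3): a world point X has camera coordinates R X + t. Camera axes: x right, y down, z forward; pixel columns grow to the right and rows downward; lengths in m; the calibration is good to about 2 mm. A picture is of the moment at which its call begins: read the wrist's pose just before it. get_calibration takes no time and is no camera call; for the wrist camera it gives the pose at the moment of the call.
- hand_in(): hands the job in, once; it reports no verdict.
Trained networks look in the newest picture that a camera, given by its name, has taken for a name from the list of things; names that differ only in an ending like _2 or _b are one class to them, and where a whole thing is asked for, a point or a joint stands for the part that bears it (a point fixed in the world has none). Each returns a list of dicts, best first, with "p" (0 to 1); they miss things now and then, are a little off and sometimes report something else, mostly with a low value. They report only what shows in the picture. A call takes as long as a camera call. They do not tell look-alikes from the thing itself.
- recognise(query, camera): "position" ([x, y, z] in m, in world coordinates, good to about 4 mm: the middle of the surface that is visible of it).
The state is a dict: "t": time; "qpos": joint angles; "joint_velocities": joint speeds; "effort": joint torques, N m; "tcp_pos": TCP position; "tcp_rot": TCP orientation; "contact_force": force on the tool from outside, world axes, zero at the start; "ft_torque": the same for the moment, N m; "gripper_width": opening from 0.0 (shut) to 1.0 (fully open).
Only numpy, scipy, OpenCV 4.12 (cv2) and the standard library are available. Lean on these libraries where they do the work, as an engineer would, in place of code of your own. Each camera call takes 0.05 s, during which the arm holds its last target.

## Working session

There is one attempt and no reset: what is moved stays moved. The work goes in short steps, Python scripts to look and compute and a tool call to move; the robot and the scene stay as the last step left them, time stands still between calls to the robot, and variables do not carry over. Pictures are saved under pics/ and viewed, and the job is handed in when it is done.

Besides the shell and the picture viewer there is one more tool, called after ">>>" as a command line: name --argument value ..., lists and objects as JSON in quotes. send_rows: Moves the arm, as the interface text tells. Its arguments: {"type":"object","properties":{"rows":{"type":"array"},"grip":{"type":"number"},"squeeze":{"type":"number"}},"required":["rows"]}

```bash
mkdir -p pics; ls; python3 - <<'E'
from bench import *
import cv2
s=observe(); print(s)
for n in ("side","top","wrist"):
    cv2.imwrite(f"pics/{n}0.png",snapshot(n))
    c=get_calibration(n); print(n,c)
    for q in ("carrier","rail_a","rail_b","stop","carrier_grip"):
        try: print(n,q,[(round(d["p"],2),[round(float(v),3) for v in d["position"]]) for d in recognise(q,n)])
        except Exception as e: print(q,e)
print(observe()["t"])
E
```

```text
pics
{'t': 0.0, 'qpos': array([-1.27623668e+00,  3.26954720e-01, -1.93589003e-01,  1.05200833e+00,
       -1.37104710e-05,  1.43662852e+00]), 'joint_velocities': array([ 0.0005647 , -0.00070621,  0.0003539 , -0.00030395, -0.00098348,
       -0.00062083]), 'effort': array([ 7.69863564e-04, -4.43401444e+01,  2.62438470e+01,  1.55103381e-02,
       -1.51598329e-04, -1.91807914e-05]), 'tcp_pos': array([ 0.2285306 , -0.49976483,  0.30309389]), 'tcp_rot': array([-8.74492937e-04,  9.77111566e-01,  2.12725686e-01, -7.71588327e-05]), 'contact_force': array([-0.22281718,  0.27702787, -0.15181531]), 'ft_torque': array([0.01294358, 0.02252323, 0.00729254]), 'gripper_width': 1.0011985077439742}
side {'fx': 522.6119865787418, 'fy': 522.6119865787418, 'cx': 277.80211406800885, 'cy': 208.76132353141196, 'R': array([[-0.95880378, -0.28348796,  0.01816287],
       [-0.21972426,  0.69958152, -0.67993157],
       [ 0.180046  , -0.65591178, -0.73305059]]), 't': array([0.6110244 , 0.23855783, 0.88141481])}
side carrier [(0.66, [0.452, -0.131, 0.212]), (0.64, [0.655, -0.13, 0.118]), (0.57, [0.558, -0.149, 
[... 832 characters left out ...]
3]), (0.53, [0.73, -0.172, 0.074])]
top rail_b [(0.74, [0.549, -0.284, 0.013]), (0.53, [0.73, -0.172, 0.074])]
top stop [(0.92, [0.614, 0.194, 0.225])]
top carrier_grip [(0.98, [0.65, -0.132, 0.139]), (0.95, [0.562, -0.151, 0.229]), (0.82, [0.451, -0.139, 0.28])]
wrist {'fx': 365.6666481106125, 'fy': 365.6666481106125, 'cx': 282.3554192384212, 'cy': 216.85476476691554, 'R': array([[ 4.16131949e-01, -9.09304110e-01,  4.85551073e-04],
       [-8.65525122e-01, -3.95933223e-01,  3.06762361e-01],
       [-2.78748030e-01, -1.28073876e-01, -9.51786015e-01]]), 't': array([-0.54971098, -0.03911972,  0.37981595])}
wrist carrier []
wrist rail_a []
wrist rail_b []
wrist stop []
wrist carrier_grip []
0.9
```

View pics/side0.png

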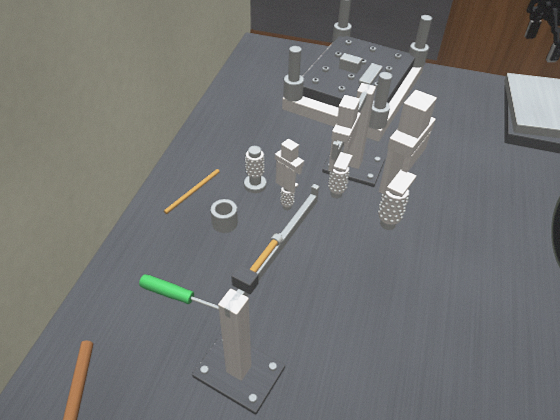

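View pics/top0.png

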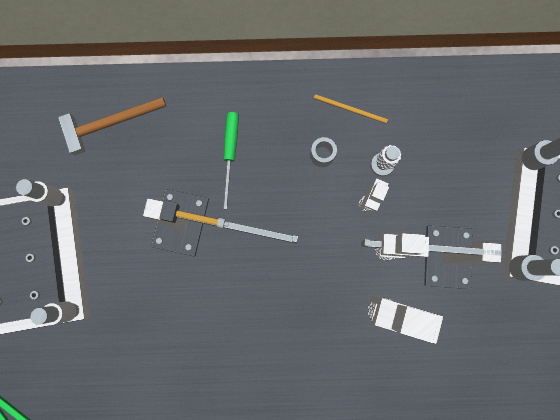

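```bash
python3 - <<'E'
import cv2,numpy as np
t=cv2.imread("pics/top0.png");s=cv2.imread("pics/side0.png")
a=cv2.resize(t[170:350,350:510],None,fx=3.3,fy=3.3,interpolation=cv2.INTER_CUBIC)
cv2.imwrite("pics/ct.png",a)
cv2.imwrite("pics/cs.png",cv2.resize(s[80:230,260:460],None,fx=4,fy=4,interpolation=cv2.INTER_CUBIC))
cv2.imwrite("pics/cb.png",cv2.resize(s[170:320,210:340],None,fx=4,fy=4,interpolation=cv2.INTER_CUBIC))
cv2.imwrite("pics/ctb.png",cv2.resize(t[180:270,135:305],None,fx=4.7,fy=4.7,interpolation=cv2.INTER_CUBIC))
E
```

```text
(no output)
```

View pics/ct.png

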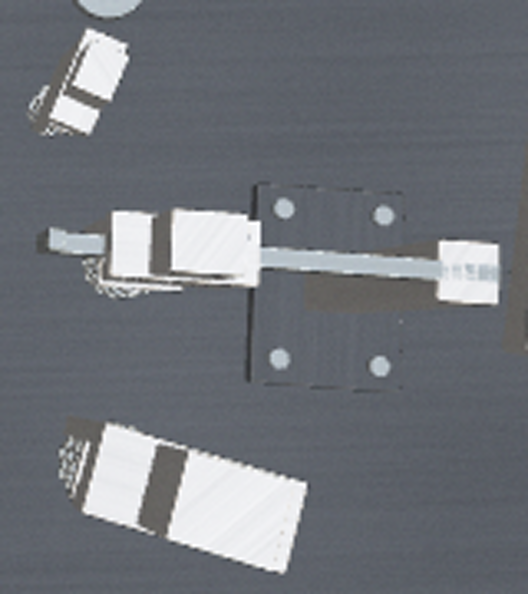

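View pics/cs.png

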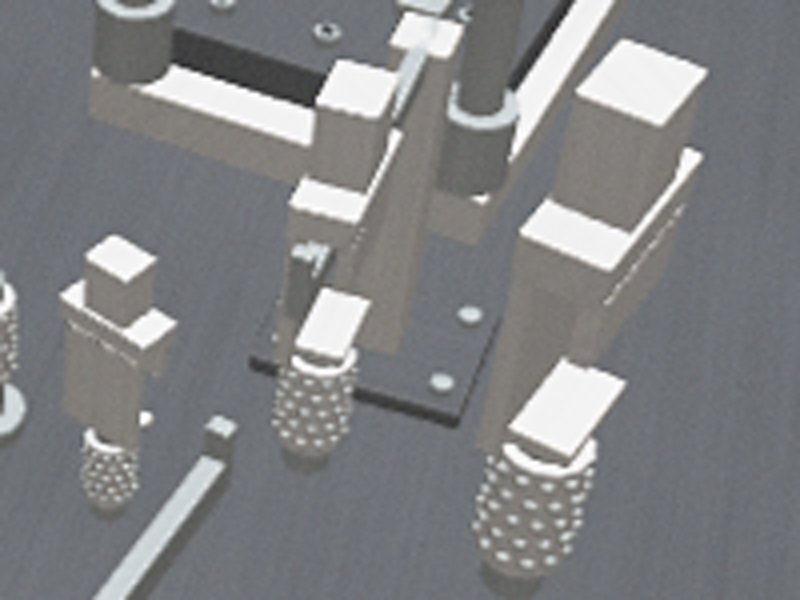

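View pics/cb.png

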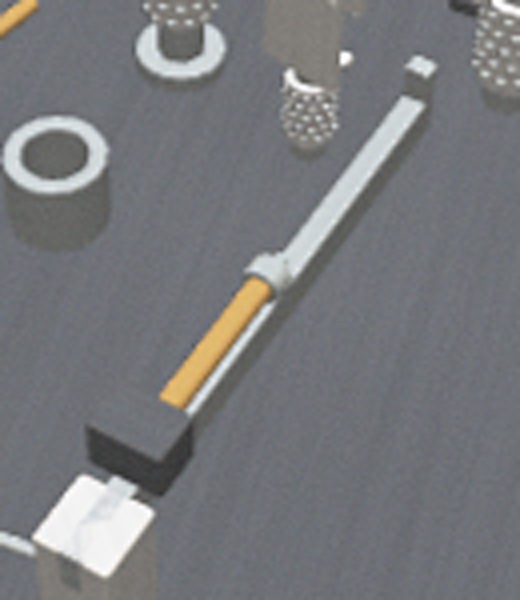

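View pics/ctb.png

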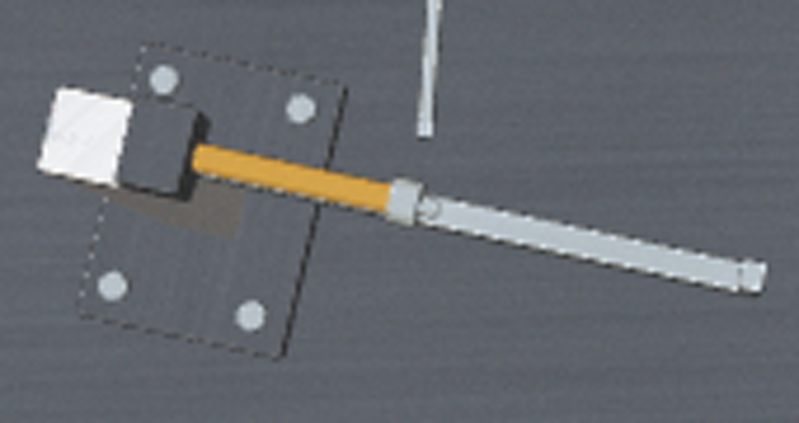

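```bash
cat > h.py <<'E'
from bench import *
import numpy as np, cv2
from scipy.optimize import least_squares
def P(c): 
    K=np.array([[c["fx"],0,c["cx"]],[0,c["fy"],c["cy"]],[0,0,1]]);return K@np.c_[c["R"],c["t"]]
def tri(c1,p1,c2,p2):
    X=cv2.triangulatePoints(P(c1),P(c2),np.array(p1,float).reshape(2,1),np.array(p2,float).reshape(2,1));X=(X[:3]/X[3]).ravel();return X
def proj(c,X):
    X=np.atleast_2d(X);q=np.c_[X,np.ones(len(X))]@P(c).T;return q[:,:2]/q[:,2:]
def onz(c,p,z):
    d=c["R"].T@np.array([(p[0]-c["cx"])/c["fx"],(p[1]-c["cy"])/c["fy"],1]);C=-c["R"].T@c["t"];return C+d*(z-C[2])/d[2]
def pose():
    s=observe();w,x,y,z=s["tcp_rot"]
    from scipy.spatial.transform import Rotation as Ro
    R=Ro.from_quat([x,y,z,w]).as_matrix();return s["tcp_pos"],R,s
def rel(p,R,target,yaw):  # yaw = desired world angle of tool x axis
    cur=np.arctan2(R[1,0],R[0,0]);print("shift cm",np.round(R.T@(np.array(target)-p)*100,2),"spin",round(cur-yaw,3))
E
python3 - <<'E'
from h import *
s,t,w=[get_calibration(n) for n in("side","top","wrist")]
for n,a,b in [("block top",(349.5,101.8),(414.8,243.6)),("lipA",(338,142.5),(366,243)),("lipB",(315.5,187),(295.2,238.9)),("head",(277,236.2),(221.2,223)),("postB",(233.8,301),(153.1,209.1)),("postA",(366.8,88.8),(491.8,252.4))]:
    X=tri(s,a,t,b);print(n,X.round(4),(proj(s,X)-a).round(1),(proj(t,X)-b).round(1))
p,R,o=pose();C=-w["R"].T@w["t"];print(R.round(3),"cam in tool",(R.T@(C-p)).round(4));print((R.T@w["R"].T).round(3))
rel(p,R,[0.55,0.0,0.42],0.0)
E
```

```text
block top [ 0.5619 -0.1653  0.2681] [[0.8 0.1]] [[-0.1 -1.1]]
lipA [ 0.5655 -0.1007  0.2288] [[0. 0.]] [[-0. -0.]]
lipB [0.5764 0.0087 0.2231] [[0.7 0.1]] [[-0.1 -0.8]]
head [0.6046 0.1238 0.225 ] [[1.  0.2]] [[-0.2 -1.1]]
postB [0.6311 0.2346 0.2093] [[0.8 0.2]] [[-0.1 -0.8]]
postA [ 0.5476 -0.3034  0.208 ] [[0.5 0.1]] [[-0.1 -0.7]]
[[ 0.909  0.416  0.   ]
 [ 0.416 -0.909  0.   ]
 [ 0.     0.    -1.   ]] cam in tool [ 0.0795 -0.0005 -0.0699]
[[ 0.    -0.952 -0.307]
 [ 1.     0.     0.001]
 [-0.    -0.307  0.952]]
shift cm [ 50.02 -32.13 -11.61] spin 0.429
```

```bash
python3 - <<'E'
from h import *
p,R,o=pose()
rel(p,R,[0.58,-0.1,0.42],-0.09)
s,t=[get_calibration(n) for n in("side","top")]
print(tri(s,(295,52),t,(545,153)),tri(s,(385,78),t,(530,268)))
E
```

```text
shift cm [ 48.59 -21.79 -11.61] spin 0.519
[ 0.71602548 -0.40854689  0.1971545 ] [ 0.5204483  -0.36633203  0.19922932]
```

>>> send_rows --rows '[[[0, 0, -10], 0], [[10, -6, -12], 0.1], [[20, -12, -12], 0.2], [[30, -18, -12], 0.3], [[40, -18, -12], 0.4]]'

```text
t: 1.4
tcp_pos: [0.3438, -0.3466, 0.4028]
tcp_rot: [0.001, 1.0, 0.012, 0.0]
contact_force: [1.3, -1.5, -0.3]
gripper_width: 0.998
```

```bash
python3 - <<'E'
from h import *
p,R,o=pose()
rel(p,R,[0.58,-0.1,0.42],-0.09)
E
```

```text
shift cm [ 24.19 -24.11  -1.73] spin 0.113
```

>>> send_rows --rows '[[[4, -4, -1], 0.1], [[8, -8, -1], 0.1], [[12, -12, -1], 0.1], [[16, -16, -1], 0.1], [[20, -20, -1], 0.1]]'

```text
t: 1.9
tcp_pos: [0.5156, -0.1652, 0.412]
tcp_rot: [0.0, 0.999, -0.036, 0.0]
contact_force: [1.2, -0.7, 0.5]
gripper_width: 0.999
```

```bash
python3 - <<'E'
from h import *
p,R,o=pose();print(p,np.abs(o["joint_velocities"]).max())
rel(p,R,[0.58,-0.1,0.42],-0.09)
E
```

```text
[ 0.51564674 -0.16524717  0.41200204] 0.9119203946672099
shift cm [ 5.96 -6.97 -0.8 ] spin 0.019
```

>>> send_rows --rows '[[[2, -2, -0.5], 0.02], [[3, -4, -0.5], 0.02], [[3, -4, -0.5], 0.02], [[3, -4, -0.5], 0.02]]'

```text
t: 2.3
tcp_pos: [0.5472, -0.1291, 0.4165]
tcp_rot: [0.0, 0.999, -0.045, -0.0]
contact_force: [0.4, -0.5, 0.3]
gripper_width: 1.0
```

```bash
python3 - <<'E'
from h import *
p,R,o=pose();print(p,R[:2,0],np.abs(o["joint_velocities"]).max())
c=get_calibration("wrist");im=snapshot("wrist");cv2.imwrite("pics/w1.png",im)
import pickle;pickle.dump(c,open("w1.pkl","wb"))
for z in recognise("carrier_grip","wrist"):print(z)
E
```

```text
[ 0.54718546 -0.12906346  0.41647466] [ 0.99593631 -0.09005814] 0.026881143396316757
{'position': [0.464, -0.1558, 0.2438], 'p': 0.88}
{'position': [0.5708, -0.1605, 0.2245], 'p': 0.76}
{'position': [0.6554, -0.1405, 0.1709], 'p': 0.71}
```

View pics/w1.png

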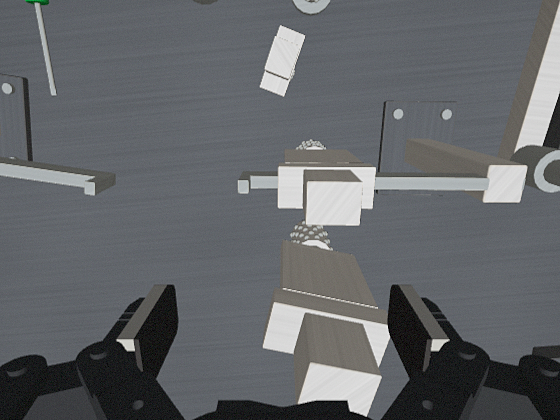

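>>> send_rows --rows '[[[1, -4, 0], 0], [[2, -8, 0], 0], [[3, -12, 0], 0], [[3, -12, 0], 0], [[3, -12, 0], 0]]'

```text
t: 2.9
tcp_pos: [0.5878, -0.0128, 0.4166]
tcp_rot: [0.0, 0.999, -0.045, -0.0]
contact_force: [0.1, 0.2, 0.0]
gripper_width: 0.999
```

```bash
python3 - <<'E'
from h import *
p,R,o=pose();print(p,R[:2,0],np.abs(o["joint_velocities"]).max())
c=get_calibration("wrist");im=snapshot("wrist");cv2.imwrite("pics/w2.png",im)
import pickle;pickle.dump(c,open("w2.pkl","wb"))
a=cv2.imread("pics/w1.png")
cv2.imwrite("pics/w1a.png",cv2.resize(a[120:260,220:420],None,fx=4,fy=4,interpolation=cv2.INTER_CUBIC))
E
```

```text
[ 0.58783454 -0.01281102  0.41663607] [ 0.99587097 -0.09077954] 0.03091430333710203
```

View pics/w2.png

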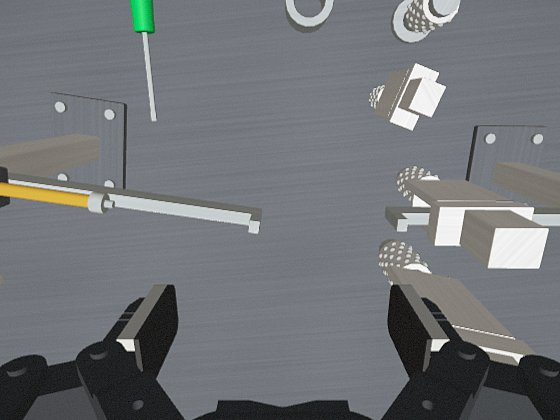

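View pics/w1a.png

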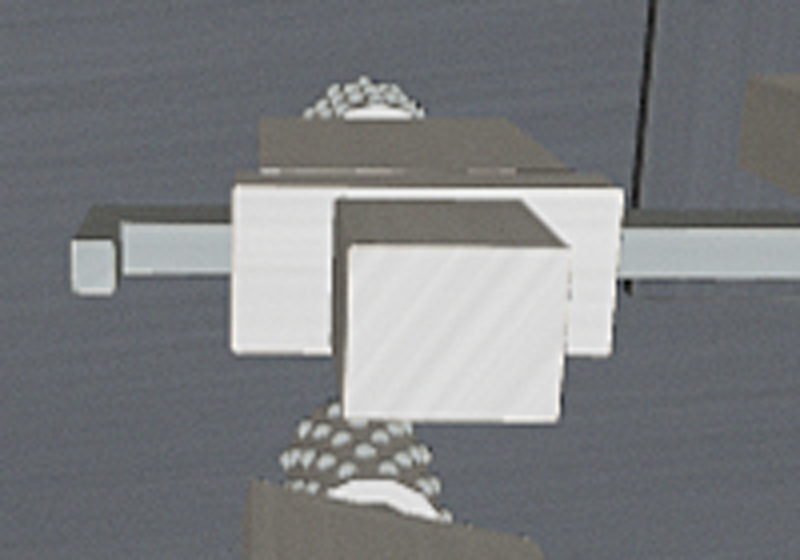

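```bash
python3 - <<'E'
import cv2
a=cv2.imread("pics/w2.png")
cv2.imwrite("pics/w2a.png",cv2.resize(a[180:280,370:560],None,fx=4,fy=4,interpolation=cv2.INTER_CUBIC))
cv2.imwrite("pics/w2b.png",cv2.resize(a[160:250,80:280],None,fx=4,fy=4,interpolation=cv2.INTER_CUBIC))
a=cv2.imread("pics/w1.png")
cv2.imwrite("pics/w1b.png",cv2.resize(a[140:220,0:130],None,fx=6,fy=6,interpolation=cv2.INTER_CUBIC))
E
```

```text
(no output)
```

View pics/w2a.png

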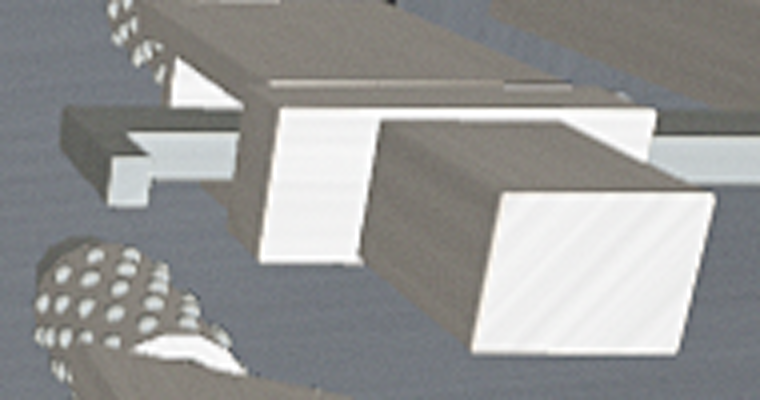

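View pics/w2b.png

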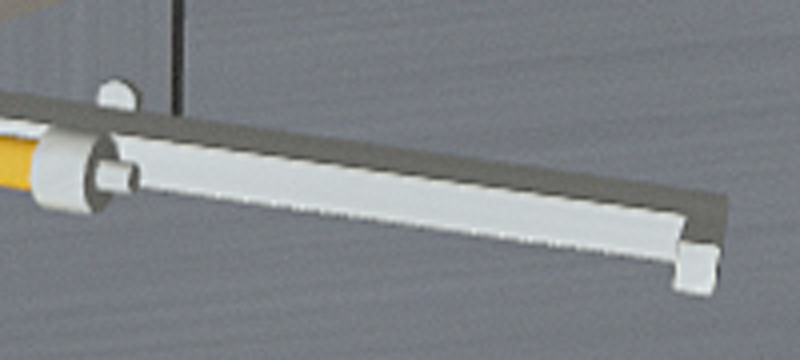

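View pics/w1b.png

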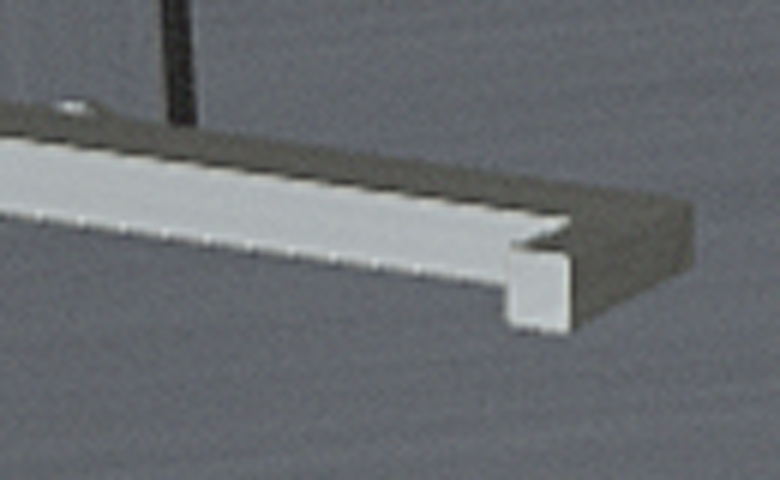

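```bash
python3 - <<'E'
from h import *
import pickle
w1,w2=[pickle.load(open(f"w{i}.pkl","rb")) for i in(1,2)]
f=lambda p,s,o:(np.array(p,float)+.5)/s-.5+np.array(o)
def T(n,a,sa,oa,b,sb,ob):
    A=f(a,sa,oa);B=f(b,sb,ob);Xs=np.array([tri(w1,x,w2,y) for x,y in zip(A,B)])
    print(n,"\n",Xs.round(4),"mean",Xs.mean(0).round(4),"err",[(proj(w1,X)-x).round(1).tolist()[0] for X,x in zip(Xs,A)]);return Xs
A4=lambda s:s
bt=T("block",[(350,244),(569,247),(560,421),(344,416)],4,(220,120),[(505,192),(717,194),(678,355),(472,352)],4,(370,180))
br=T("bridge",[(235,185),(622,188),(233,352)],4,(220,120),[(280,107),(657,108),(260,263)],4,(370,180))
la=T("lipA",[(73,240),(117,240),(117,294),(75,294)],4,(220,120),[(112,155),(152,155),(148,207),(108,206)],4,(370,180))
lb=T("lipB",[(512,249),(571,250),(571,332),(508,326)],6,(0,140),[(680,245),(718,243),(713,296),(675,291)],4,(80,160))
yaw=lambda d:np.arctan2(-d[0],d[1])
print("block yaw",yaw(bt[0]-bt[1]),yaw(bt[3]-bt[2]),"bridge",yaw(br[0]-br[1]))
bz=.21
e=[onz(w2,f(p,4,(80,160)),bz) for p in [(150,192),(672,260),(120,138),(683,215)]]
print("barB",np.round(e,4),yaw(e[0]-e[1]),yaw(e[2]-e[3]))
e1=[onz(w1,f(p,6,(0,140)),bz) for p in [(0,214),(500,284),(0,138),(560,215)]]
print("barB w1",np.round(e1,4),yaw(e1[0]-e1[1]),yaw(e1[2]-e1[3]))
ea=[onz(w1,f(p,4,(220,120)),bz) for p in [(124,273),(790,278),(124,224),(790,229)]]
print("barA",np.round(ea,4),yaw(ea[0]-ea[1]),yaw(ea[2]-ea[3]))
print("pin tip",onz(w2,f((133,178),4,(80,160)),.219),"face",onz(w2,f((105,173),4,(80,160)),.219))
E
```

```text
block 
 [[ 0.578  -0.1461  0.2698]
 [ 0.5748 -0.1788  0.2705]
 [ 0.5467 -0.177   0.2694]
 [ 0.5505 -0.1432  0.2697]] mean [ 0.5625 -0.1613  0.2699] err [[-0.0, 0.1], [0.0, -0.0], [-0.0, 0.2], [-0.1, 0.3]]
bridge 
 [[ 0.5809 -0.1285  0.2264]
 [ 0.5746 -0.1971  0.2278]
 [ 0.5504 -0.1253  0.228 ]] mean [ 0.5686 -0.1503  0.2274] err [[-0.0, 0.1], [0.0, -0.2], [-0.0, 0.0]]
lipA 
 [[ 0.5733 -0.0982  0.2243]
 [ 0.5723 -0.1061  0.2233]
 [ 0.5625 -0.105   0.2247]
 [ 0.5633 -0.0974  0.2248]] mean [ 0.5679 -0.1017  0.2243] err [[0.0, -0.2], [0.0, -0.1], [-0.0, 0.0], [0.0, -0.1]]
lipB 
 [[0.5819 0.0131 0.2245]
 [0.5813 0.006  0.2242]
 [0.5714 0.008  0.2254]
 [0.5731 0.015  0.226 ]] mean [0.5769 0.0105 0.225 ] err [[-0.1, 0.3], [-0.0, 0.0], [-0.0, 0.2], [0.0, -0.0]]
block yaw -0.09673959291866215 -0.1144130034102097 bridge -0.0909344887086279
barB [[0.5974 0.1176 0.21  ]
 [0.574  0.017  0.21  ]
 [0.6087 0.1209 0.21  ]
 [0.5831 0.0137 0.21  ]] -0.22837021888818748 -0.23367361199563558
barB w1 [[0.5901 0.0851 0.21  ]
 [0.5754 0.0239 0.21  ]
 [0.5995 0.0819 0.21  ]
 [0.5835 0.014  0.21  ]] -0.2358046833811425 -0.23156382670800332
barA [[ 0.563  -0.1051  0.21  ]
 [ 0.5504 -0.2336  0.21  ]
 [ 0.5725 -0.1063  0.21  ]
 [ 0.5601 -0.2333  0.21  ]] -0.09763977879011379 -0.09753509802923796
pin tip [0.60262945 0.11575107 0.219     ] face [0.60407981 0.12081024 0.219     ]
```

```bash
python3 - <<'E'
from h import *
p,R,o=pose()
rel(p,R,[0.5623,-0.1613,0.36],-0.097)
rel(p,R,[0.5623,-0.1613,0.307],-0.097)
E
```

```text
shift cm [-1.17 14.95  5.68] spin 0.005
shift cm [-1.16 14.94 10.98] spin 0.005
```

>>> send_rows --rows '[[[-0.5, 4, 0], 0.005], [[-0.8, 8, 1], 0.005], [[-1.15, 12, 3], 0.005], [[-1.15, 14.9, 5.5], 0.005], [[-1.15, 14.9, 5.5], 0.005]]'

```text
t: 3.45
tcp_pos: [0.5603, -0.1646, 0.3583]
tcp_rot: [-0.0, 0.999, -0.052, -0.003]
contact_force: [0.6, 0.3, 0.5]
gripper_width: 0.999
```

```bash
python3 - <<'E'
from h import *
p,R,o=pose();print(p)
rel(p,R,[0.5623,-0.1613,0.307],-0.097)
cv2.imwrite("pics/w3.png",snapshot("wrist"))
E
```

```text
[ 0.56029362 -0.1645712   0.3583155 ]
shift cm [ 0.19 -0.35  5.13] spin -0.007
```

View pics/w3.png

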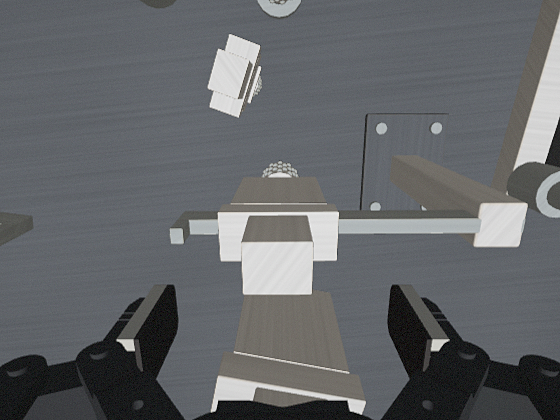

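>>> send_rows --rows '[[[0, 0, 0], 0], [[0, 0, 2], 0], [[0, 0, 4], 0], [[0, 0, 4], 0]]'

```text
t: 3.9
tcp_pos: [0.5623, -0.1586, 0.3205]
tcp_rot: [-0.001, 0.999, -0.047, -0.001]
contact_force: [-0.6, 0.1, 0.3]
gripper_width: 1.002
```

```bash
python3 - <<'E'
from h import *
p,R,o=pose();print(p)
rel(p,R,[0.5623,-0.1613,0.307],-0.097)
E
```

```text
[ 0.56231847 -0.15862933  0.32051888]
shift cm [0.03 0.27 1.35] spin 0.002
```

>>> send_rows --rows '[[[0, 0.25, 0.7], 0], [[0, 0.25, 1.3], 0], [[0, 0.25, 1.3], 0]]'

```text
t: 4.2
tcp_pos: [0.5628, -0.1621, 0.3087]
tcp_rot: [-0.0, 0.999, -0.048, -0.0]
contact_force: [0.7, -0.2, 0.5]
gripper_width: 1.0
```

>>> send_rows --rows '[[[0, 0, 0], 0], [[0, 0, 0], 0], [[0, 0, 0], 0], [[0, 0, 0], 0], [[0, 0, 0], 0]]' --grip 0.45 --squeeze 25

```text
t: 4.7
tcp_pos: [0.5628, -0.1623, 0.3088]
tcp_rot: [0.0, 0.999, -0.048, 0.0]
contact_force: [-0.3, 0.6, -0.5]
gripper_width: 0.548
```

```bash
python3 - <<'E'
from h import *
p,R,o=pose();print(p,o["contact_force"],o["gripper_width"])
rel(p,R,[0.5623,-0.1613,0.307],-0.097)
cv2.imwrite("pics/w4.png",snapshot("wrist"))
E
```

```text
[ 0.56284333 -0.16231692  0.30878505] [-0.26914246  0.56105569 -0.52076678] 0.5477207489457313
shift cm [-0.06 -0.1   0.18] spin 0.001
```

View pics/w4.png

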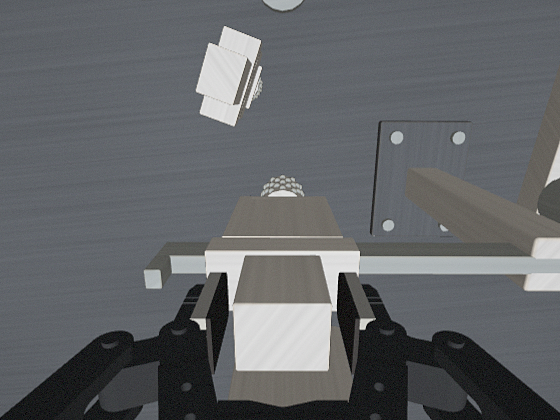

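>>> send_rows --rows '[[[0, 0, 0], 0], [[0, 0, 0], 0], [[0, 0, 0], 0], [[0, 0, 0], 0]]' --grip 0.7 --squeeze 25

```text
t: 5.15
tcp_pos: [0.5628, -0.1622, 0.3088]
tcp_rot: [-0.0, 0.999, -0.048, 0.0]
contact_force: [-0.1, 1.5, 1.1]
gripper_width: 0.394
```

>>> send_rows --rows '[[[0, 0, 0], 0], [[0, 0, 0], 0], [[0, 0, 0], 0]]' --grip 0.75 --squeeze 80

```text
t: 5.45
tcp_pos: [0.5629, -0.1623, 0.309]
tcp_rot: [0.0, 0.999, -0.048, 0.0]
contact_force: [-0.1, 1.1, 3.9]
gripper_width: 0.387
```

>>> send_rows --rows '[[[0, 0, -0.3], 0], [[0, 0, -0.6], 0], [[0, 0, -1.0], 0], [[0, 0, -1], 0]]'

```text
t: 5.85
tcp_pos: [0.5629, -0.1624, 0.3188]
tcp_rot: [0.0, 0.999, -0.048, -0.0]
contact_force: [0.6, -0.5, -6.0]
gripper_width: 0.383
```

```bash
python3 - <<'E'
from h import *
p,R,o=pose();print(p,R.round(3),o["contact_force"],o["ft_torque"],o["gripper_width"])
cv2.imwrite("pics/w5.png",snapshot("wrist"));cv2.imwrite("pics/s5.png",cv2.resize(snapshot("side")[60:240,250:460],None,fx=3.3,fy=3.3,interpolation=cv2.INTER_CUBIC))
E
```

```text
[ 0.56288581 -0.16238465  0.31875866] [[ 0.995 -0.096 -0.   ]
 [-0.096 -0.995 -0.   ]
 [-0.     0.    -1.   ]] [ 0.6144517  -0.47423575 -5.95183768] [-0.07321881 -0.01636173  0.0195856 ] 0.3826375633531228
```

View pics/w5.png

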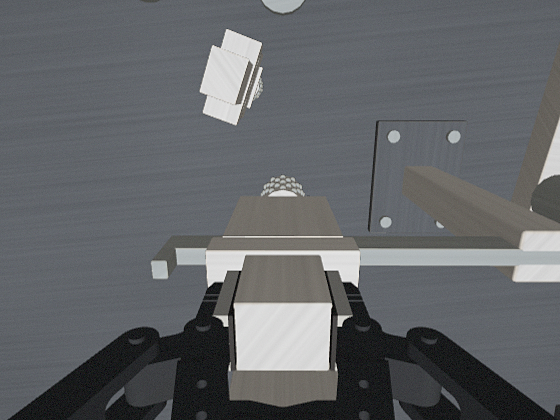

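View pics/s5.png

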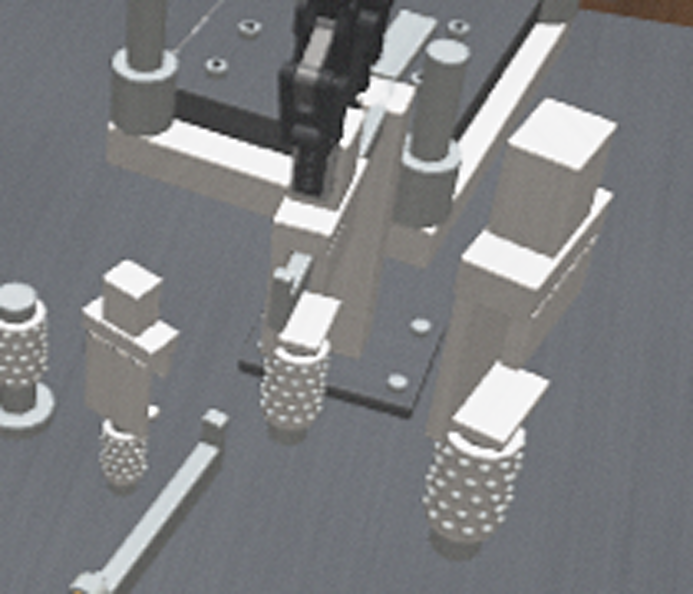

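>>> send_rows --rows '[[[0, 0, -0.8], 0], [[0, 0, -1.6], 0], [[0, 0, -2.2], 0], [[0, 0, -2.2], 0], [[0, 0, -2.2], 0]]'

```text
t: 6.45
tcp_pos: [0.5629, -0.1623, 0.341]
tcp_rot: [0.0, 0.999, -0.048, 0.0]
contact_force: [-1.5, -0.5, -6.6]
gripper_width: 0.384
```

```bash
python3 - <<'E'
from h import *
p,R,o=pose();print(p)
rel(p,R,[0.5734,-0.045,0.341],-0.097)
E
```

```text
[ 0.56291291 -0.1623282   0.3410017 ]
shift cm [ -0.08 -11.78  -0.  ] spin 0.001
```

>>> send_rows --rows '[[[0, -0.8, 0], 0], [[0, -2, 0], 0], [[0, -3.3, 0], 0], [[0, -4.6, 0], 0], [[0, -5.9, 0], 0]]'

```text
t: 6.95
tcp_pos: [0.5685, -0.1019, 0.3406]
tcp_rot: [-0.0, 0.999, -0.048, -0.0]
contact_force: [0.1, 0.0, -5.7]
gripper_width: 0.392
```

>>> send_rows --rows '[[[0, -1.3, 0], 0], [[0, -2.6, 0], 0], [[-0.05, -3.9, 0], 0], [[-0.05, -5.2, 0], 0], [[-0.05, -5.9, 0], 0]]'

```text
t: 7.45
tcp_pos: [0.5737, -0.0433, 0.3407]
tcp_rot: [-0.0, 0.999, -0.048, -0.0]
contact_force: [-0.1, -0.1, -6.5]
gripper_width: 0.385
```

>>> send_rows --rows '[[[0, 0, 0], 0], [[0, 0, 0], 0], [[0, 0, 0], 0]]'

```text
t: 7.75
tcp_pos: [0.5737, -0.0453, 0.3407]
tcp_rot: [0.0, 0.999, -0.048, -0.0]
contact_force: [0.5, -1.3, -6.0]
gripper_width: 0.389
```

```bash
python3 - <<'E'
from h import *
p,R,o=pose();print(p,o["contact_force"])
rel(p,R,[0.564,-0.044,0.341],-0.232)
im=snapshot("wrist");cv2.imwrite("pics/w6.png",im)
E
```

```text
[ 0.57367674 -0.04530489  0.34065576] [ 0.47994891 -1.33249855 -5.95575089]
shift cm [-0.98 -0.04 -0.03] spin 0.135
```

View pics/w6.png

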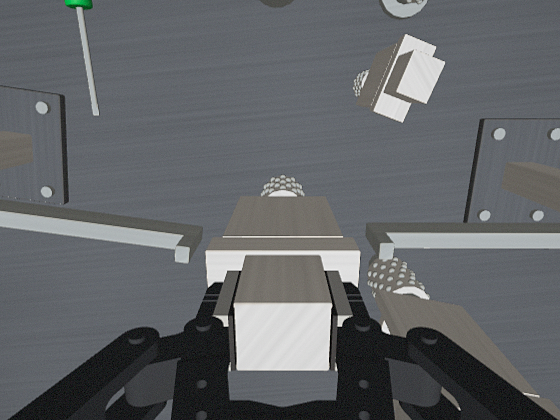

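>>> send_rows --rows '[[[-0.2, 0, 0], 0.03], [[-0.5, 0, 0], 0.07], [[-0.75, 0, 0], 0.11], [[-0.85, 0, 0], 0.135], [[-0.85, 0, 0], 0.135]]'

```text
t: 8.3
tcp_pos: [0.5634, -0.0517, 0.3407]
tcp_rot: [-0.002, 0.994, -0.112, 0.0]
contact_force: [-0.3, 0.0, -6.3]
gripper_width: 0.385
```

>>> send_rows --rows '[[[0, 0, 0], 0], [[0, 0, 0], 0], [[0, 0, 0], 0]]'

```text
t: 8.6
tcp_pos: [0.5638, -0.0506, 0.3407]
tcp_rot: [-0.003, 0.994, -0.11, 0.0]
contact_force: [0.1, 0.1, -6.4]
gripper_width: 0.383
```

```bash
python3 - <<'E'
from h import *
p,R,o=pose();print(p,o["contact_force"])
rel(p,R,[0.5653,-0.044,0.341],-0.2316)
rel(p,R,[0.5905,0.063,0.341],-0.2316)
im=snapshot("wrist");cv2.imwrite("pics/w7.png",im)
E
```

```text
[ 0.56378762 -0.0506127   0.34070738] [ 0.09337738  0.09806787 -6.42612574]
shift cm [ 0.   -0.68 -0.03] spin 0.01
shift cm [  0.11 -11.67   0.03] spin 0.01
```

View pics/w7.png

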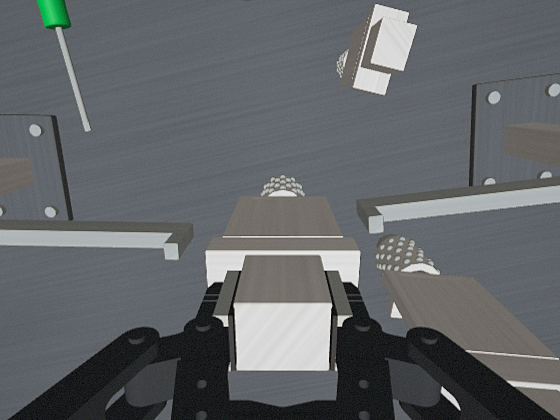

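>>> send_rows --rows '[[[0.0, -0.5, 0], 0.01], [[0.0, -1.2, 0], 0.01], [[0.0, -1.8, 0], 0.01], [[0.0, -1.8, 0], 0.01], [[0.0, -1.8, 0], 0.01]]'

```text
t: 9.15
tcp_pos: [0.5652, -0.0443, 0.3408]
tcp_rot: [-0.007, 0.994, -0.106, 0.001]
contact_force: [-0.3, -0.2, -5.7]
gripper_width: 0.386
```

```bash
python3 - <<'E'
from h import *
p,R,o=pose();print(p,R.round(4),o["contact_force"])
y=p[1];rel(p,R,[0.5774+.0007+.2358*(y-.0105),y,0.341],-0.2316)
rel(p,R,[0.5905,0.063,0.341],-0.2316)
E
```

```text
[ 0.56519148 -0.04430915  0.34077141] [[ 9.774e-01 -2.116e-01  2.800e-03]
 [-2.116e-01 -9.773e-01  1.360e-02]
 [-1.000e-04 -1.390e-02 -9.999e-01]] [-0.26066584 -0.24334943 -5.68143132]
shift cm [-0.    0.   -0.02] spin 0.018
shift cm [  0.2  -11.02   0.13] spin 0.018
```

```bash
python3 - <<'E'
from h import *
p,R,o=pose();print(o["qpos"].round(3),o["effort"].round(2),o["joint_velocities"].round(3))
E
```

```text
[-0.214  0.336 -0.083  1.152  0.014  3.141] [  0.1  -49.11  29.49   0.     0.1    0.  ] [-0.003  0.     0.    -0.001  0.     0.001]
```

```bash
python3 - <<'E'
from h import *
p,R,o=pose()
rel(p,R,[0.5740,-0.045,0.341],-0.097)
E
```

```text
shift cm [ 0.88 -0.12 -0.02] spin -0.116
```

>>> send_rows --rows '[[[0.2, 0.3, 0], -0.03], [[0.4, 0.6, 0], -0.06], [[0.4, 0.6, 0], -0.06], [[0.4, 0.6, 0], -0.06]]'

```text
t: 9.55
tcp_pos: [0.5678, -0.0512, 0.3406]
tcp_rot: [-0.007, 0.997, -0.077, 0.001]
contact_force: [0.2, -0.6, -5.4]
gripper_width: 0.387
```

```bash
python3 - <<'E'
from h import *
p,R,o=pose();print(p,R.round(4),o["qpos"].round(3),o["contact_force"])
rel(p,R,[0.5740,-0.045,0.341],-0.097)
E
```

```text
[ 0.56775435 -0.05118243  0.34063874] [[ 9.881e-01 -1.537e-01  2.700e-03]
 [-1.537e-01 -9.880e-01  1.390e-02]
 [ 5.000e-04 -1.420e-02 -9.999e-01]] [-0.225  0.343 -0.074  1.155  0.014  3.071] [ 0.15374804 -0.58451435 -5.3935912 ]
shift cm [ 0.52 -0.71 -0.03] spin -0.057
```

>>> send_rows --rows '[[[0.2, -0.3, 0], -0.03], [[0.5, -0.65, 0], -0.057], [[0.5, -0.65, 0], -0.057], [[0.5, -0.65, 0], -0.057]]'

```text
t: 9.95
tcp_pos: [0.5738, -0.0453, 0.3407]
tcp_rot: [-0.007, 0.999, -0.048, 0.001]
contact_force: [0.5, -0.3, -5.6]
gripper_width: 0.385
```

```bash
python3 - <<'E'
from h import *
p,R,o=pose();print(p,R[:,2].round(4),o["qpos"].round(3),o["contact_force"])
rel(p,R,[0.5629,-0.1624,0.341],-0.097)
im=snapshot("wrist");cv2.imwrite("pics/w8.png",im)
E
```

```text
[ 0.57384286 -0.04526388  0.34072003] [ 0.0027  0.0137 -0.9999] [-0.213  0.353 -0.059  1.159  0.014  3.025] [ 0.47024575 -0.27525899 -5.56548713]
shift cm [ 0.03 11.76 -0.19] spin 0.001
```

View pics/w8.png

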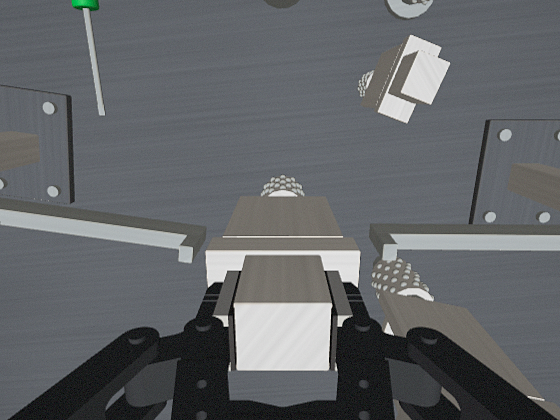

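>>> send_rows --rows '[[[0, 0.8, -0.05], 0], [[0, 2, -0.1], 0], [[0, 3.3, -0.1], 0], [[0, 4.6, -0.15], 0], [[0, 5.9, -0.15], 0]]'

```text
t: 10.5
tcp_pos: [0.5679, -0.106, 0.3415]
tcp_rot: [-0.007, 0.999, -0.049, 0.001]
contact_force: [-0.0, -0.5, -5.9]
gripper_width: 0.385
```

>>> send_rows --rows '[[[0, 1.3, 0], 0], [[0, 2.6, -0.05], 0], [[0, 3.9, -0.05], 0], [[0, 5.2, -0.05], 0], [[0, 5.8, -0.05], 0]]'

```text
t: 11.0
tcp_pos: [0.5623, -0.1636, 0.341]
tcp_rot: [-0.007, 0.999, -0.049, 0.001]
contact_force: [-0.6, 0.1, -7.2]
gripper_width: 0.387
```

>>> send_rows --rows '[[[0, 0, 0.6], 0], [[0, 0, 1.2], 0], [[0, 0, 1.8], 0], [[0, 0, 2.2], 0], [[0, 0, 2.2], 0]]'

```text
t: 11.5
tcp_pos: [0.5622, -0.161, 0.3181]
tcp_rot: [-0.007, 0.999, -0.048, 0.0]
contact_force: [-0.9, -0.6, -6.1]
gripper_width: 0.382
```

```bash
python3 - <<'E'
from h import *
p,R,o=pose();print(p,R[:,2].round(4),o["contact_force"],o["ft_torque"])
rel(p,R,[0.5629,-0.1624,0.309],-0.097)
im=snapshot("wrist");cv2.imwrite("pics/w9.png",im)
E
```

```text
[ 0.56215448 -0.16101038  0.318131  ] [ 0.0012  0.0146 -0.9999] [-0.90175445 -0.63536587 -6.14949492] [-0.06388098  0.0555153  -0.02058064]
shift cm [0.09 0.14 0.91] spin 0.001
```

View pics/w9.png

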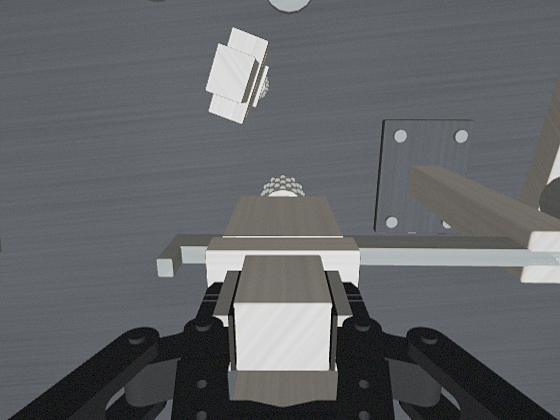

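>>> send_rows --rows '[[[0.08, 0, 0], 0], [[0.08, 0, 0.3], 0], [[0.08, 0, 0.6], 0], [[0.08, 0, 0.7], 0], [[0.08, 0, 0.7], 0]]'

```text
t: 12.05
tcp_pos: [0.5632, -0.1616, 0.3118]
tcp_rot: [-0.007, 0.999, -0.048, 0.001]
contact_force: [0.2, 0.9, -6.5]
gripper_width: 0.386
```

>>> send_rows --rows '[[[0, 0, 0.05], 0], [[0, 0, 0.1], 0], [[0, 0, 0.1], 0]]'

```text
t: 12.35
tcp_pos: [0.5633, -0.1617, 0.3111]
tcp_rot: [-0.007, 0.999, -0.048, 0.001]
contact_force: [0.6, 0.4, -6.2]
gripper_width: 0.386
```

>>> send_rows --rows '[[[0, 0, 0.05], 0], [[0, 0, 0.1], 0], [[0, 0, 0.1], 0]]'

```text
t: 12.65
tcp_pos: [0.5633, -0.1617, 0.3101]
tcp_rot: [-0.007, 0.999, -0.048, 0.001]
contact_force: [-0.1, 0.2, -6.6]
gripper_width: 0.386
```

>>> send_rows --rows '[[[0, 0, 0.05], 0], [[0, 0, 0.05], 0], [[0, 0, 0.05], 0]]'

```text
t: 12.95
tcp_pos: [0.5633, -0.1617, 0.3097]
tcp_rot: [-0.007, 0.999, -0.048, 0.001]
contact_force: [-0.2, -0.4, -4.9]
gripper_width: 0.385
```

>>> send_rows --rows '[[[0, 0, 0.05], 0], [[0, 0, 0.05], 0], [[0, 0, 0.05], 0]]'

```text
t: 13.25
tcp_pos: [0.5634, -0.1616, 0.3094]
tcp_rot: [-0.007, 0.999, -0.048, 0.001]
contact_force: [-0.7, -0.6, -3.7]
gripper_width: 0.387
```

>>> send_rows --rows '[[[0, 0, 0], 0], [[0, 0, 0], 0], [[0, 0, 0], 0], [[0, 0, 0], 0], [[0, 0, 0], 0]]' --grip 0.0

```text
t: 13.75
tcp_pos: [0.5635, -0.1617, 0.3094]
tcp_rot: [-0.007, 0.999, -0.048, 0.001]
contact_force: [0.1, 0.4, 0.0]
gripper_width: 1.003
```

>>> send_rows --rows '[[[0, 0, -3], 0], [[0, 0, -7], 0], [[0, 0, -7], 0]]'

```text
t: 14.05
tcp_pos: [0.5649, -0.1634, 0.3848]
tcp_rot: [-0.005, 0.999, -0.048, 0.005]
contact_force: [1.3, 0.3, -0.3]
gripper_width: 1.0
```

```bash
python3 - <<'E'
from h import *
p,R,o=pose();print(p,R[:,2].round(4),o["qpos"].round(3),o["contact_force"],o["gripper_width"])
E
```

```text
[ 0.56489675 -0.1634025   0.38475809] [ 0.0112  0.0101 -0.9999] [-0.413  0.357  0.058  1.266  0.014  2.826] [ 1.26861198  0.26087525 -0.31919504] 1.000439435187776
```

>>> send_rows --rows '[[[0, 0, 0], -0.149], [[0, 0, 0], -0.298], [[0, 0, 0], -0.447], [[0, 0, 0], -0.596], [[0, 0, 0], -0.745]]'

```text
t: 14.55
tcp_pos: [0.5631, -0.1626, 0.3788]
tcp_rot: [-0.006, 0.947, 0.321, 0.003]
contact_force: [-0.4, 0.5, -0.2]
gripper_width: 1.0
```

>>> send_rows --rows '[[[0, 0, 0], -0.149], [[0, 0, 0], -0.298], [[0, 0, 0], -0.447], [[0, 0, 0], -0.596], [[0, 0, 0], -0.745]]'

```text
t: 15.05
tcp_pos: [0.5631, -0.1626, 0.3787]
tcp_rot: [-0.004, 0.765, 0.644, 0.005]
contact_force: [0.0, 0.5, -0.2]
gripper_width: 1.0
```

>>> send_rows --rows '[[[0, 0, 0], -0.149], [[0, 0, 0], -0.298], [[0, 0, 0], -0.447], [[0, 0, 0], -0.596], [[0, 0, 0], -0.745]]'

```text
t: 15.55
tcp_pos: [0.5631, -0.1626, 0.3787]
tcp_rot: [-0.002, 0.478, 0.878, 0.007]
contact_force: [-1.3, 0.2, -0.7]
gripper_width: 0.996
```

>>> send_rows --rows '[[[0, 0, 0], -0.149], [[0, 0, 0], -0.298], [[0, 0, 0], -0.447], [[0, 0, 0], -0.596], [[0, 0, 0], -0.745]]'

```text
t: 16.05
tcp_pos: [0.5631, -0.1626, 0.3788]
tcp_rot: [0.0, 0.126, 0.992, 0.007]
contact_force: [-0.1, 0.6, -0.2]
gripper_width: 1.002
```

>>> send_rows --rows '[[[0, 0, 0], -0.1], [[0, 0, 0], -0.16], [[0, 0, 0], -0.16], [[0, 0, 0], -0.16]]'

```text
t: 16.45
tcp_pos: [0.5631, -0.1626, 0.3789]
tcp_rot: [0.001, 0.05, 0.999, 0.007]
contact_force: [0.7, 0.1, -0.3]
gripper_width: 0.997
```

```bash
python3 - <<'E'
from h import *
import pickle
p,R,o=pose();print(p,R.round(4),o["qpos"].round(3),o["contact_force"],o["gripper_width"])
c=get_calibration("wrist");cv2.imwrite("pics/w10.png",snapshot("wrist"));pickle.dump(c,open("w10.pkl","wb"))
E
```

```text
[ 0.56309392 -0.16259294  0.37891194] [[-0.9951  0.0992  0.0026]
 [ 0.0993  0.995   0.0138]
 [-0.0012  0.014  -0.9999]] [-0.412  0.361  0.05   1.262  0.014 -0.313] [ 0.67977473  0.12899626 -0.27818546] 0.9967353195079212
```

View pics/w10.png

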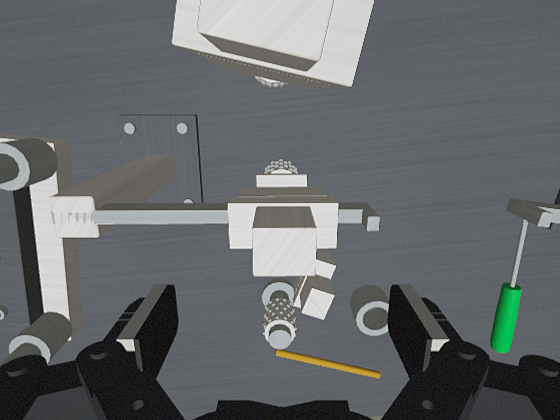

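>>> send_rows --rows '[[[0, 0, 2], 0], [[0, 0, 4], 0], [[0, 0, 6], 0], [[0, 0, 7], 0], [[0, 0, 7], 0]]'

```text
t: 17.0
tcp_pos: [0.5626, -0.1613, 0.3077]
tcp_rot: [-0.0, 0.049, 0.999, 0.007]
contact_force: [-0.8, 0.5, -0.1]
gripper_width: 1.002
```

>>> send_rows --rows '[[[0, 0, 0], 0], [[0, 0, 0], 0], [[0, 0, 0], 0], [[0, 0, 0], 0], [[0, 0, 0], 0]]' --grip 0.55 --squeeze 20

```text
t: 17.5
tcp_pos: [0.5635, -0.1617, 0.3095]
tcp_rot: [0.001, 0.049, 0.999, 0.007]
contact_force: [-0.2, -0.6, -0.6]
gripper_width: 0.451
```

>>> send_rows --rows '[[[0, 0, 0], 0], [[0, 0, 0], 0], [[0, 0, 0], 0], [[0, 0, 0], 0]]' --grip 0.75 --squeeze 20

```text
t: 17.9
tcp_pos: [0.5635, -0.1616, 0.3096]
tcp_rot: [0.001, 0.049, 0.999, 0.007]
contact_force: [-1.8, 1.9, 4.9]
gripper_width: 0.396
```

```bash
python3 - <<'E'
from h import *
p,R,o=pose();print(p,R[:,2].round(4),o["contact_force"],o["ft_torque"],o["gripper_width"])
E
```

```text
[ 0.56349978 -0.16155549  0.3096061 ] [ 0.0035  0.0137 -0.9999] [-1.80962911  1.86009198  4.88900149] [ 0.07157204  0.18995414 -0.00790951] 0.39557668144178226
```

Grasped again, half-turned. Firm up and lift.

>>> send_rows --rows '[[[0, 0, 0], 0], [[0, 0, 0], 0], [[0, 0, -0.3], 0], [[0, 0, -0.7], 0], [[0, 0, -1.2], 0]]' --grip 0.8 --squeeze 70

```text
t: 18.4
tcp_pos: [0.5626, -0.1617, 0.32]
tcp_rot: [-0.0, 0.049, 0.999, 0.007]
contact_force: [0.6, 0.2, -5.8]
gripper_width: 0.384
```

>>> send_rows --rows '[[[0, 0, -0.8], 0], [[0, 0, -1.6], 0], [[0, 0, -2.1], 0], [[0, 0, -2.1], 0], [[0, 0, -2.1], 0]]'

```text
t: 18.9
tcp_pos: [0.5633, -0.1621, 0.3423]
tcp_rot: [0.001, 0.049, 0.999, 0.007]
contact_force: [-0.1, -0.6, -6.1]
gripper_width: 0.386
```

```bash
python3 - <<'E'
from h import *
p,R,o=pose();print(p,R[:,2].round(4),o["contact_force"],o["ft_torque"],o["gripper_width"])
rel(p,R,[0.5735+.0005,-0.045,0.342],-0.097+np.pi)
cv2.imwrite("pics/w11.png",snapshot("wrist"))
cv2.imwrite("pics/s11.png",cv2.resize(snapshot("side")[60:240,250:460],None,fx=3.3,fy=3.3,interpolation=cv2.INTER_CUBIC))
E
```

```text
[ 0.5632534  -0.16211374  0.34226139] [ 0.0031  0.0136 -0.9999] [-0.12718398 -0.56911985 -6.09589709] [-0.0048822   0.01145867 -0.05272552] 0.3855948183794735
shift cm [ 0.08 11.76  0.19] spin -0.001
```

View pics/w11.png

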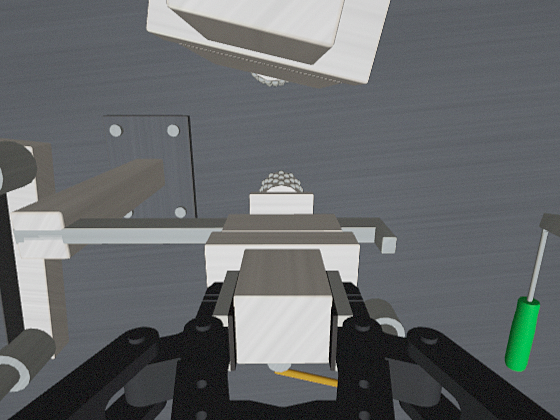

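View pics/s11.png

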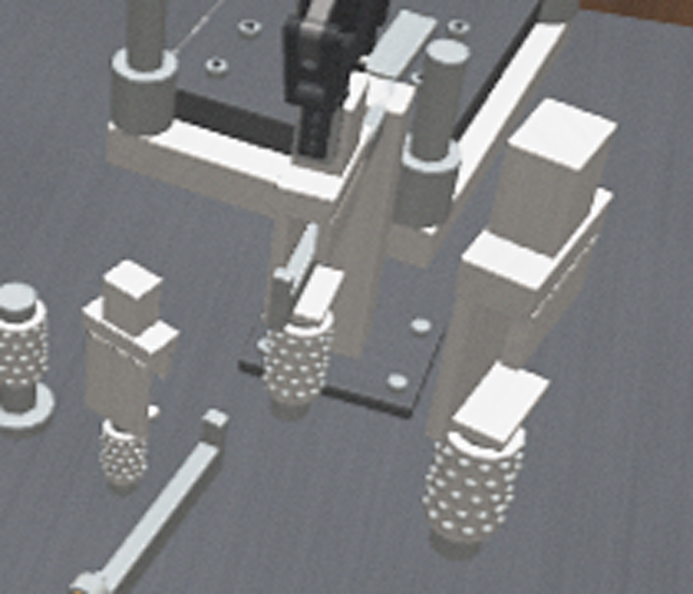

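>>> send_rows --rows '[[[0, 0.8, 0], 0], [[0, 2, 0], 0], [[0, 3.3, 0.05], 0], [[0, 4.6, 0.05], 0], [[0, 5.9, 0.1], 0]]'

```text
t: 19.5
tcp_pos: [0.5691, -0.1018, 0.3421]
tcp_rot: [0.001, 0.049, 0.999, 0.007]
contact_force: [-0.1, -0.2, -6.5]
gripper_width: 0.388
```

>>> send_rows --rows '[[[0.02, 1.3, 0], 0], [[0.04, 2.6, 0.05], 0], [[0.06, 3.9, 0.05], 0], [[0.08, 5.2, 0.1], 0], [[0.08, 5.8, 0.1], 0]]'

```text
t: 20.0
tcp_pos: [0.5739, -0.044, 0.3417]
tcp_rot: [0.001, 0.048, 0.999, 0.007]
contact_force: [-0.3, 1.0, -5.9]
gripper_width: 0.386
```

>>> send_rows --rows '[[[0.4, 0, 0], 0.05], [[0.85, 0, 0], 0.1], [[0.85, 0, 0], 0.135], [[0.85, 0, 0], 0.135], [[0.85, 0, 0], 0.135]]'

```text
t: 20.5
tcp_pos: [0.5656, -0.0448, 0.3418]
tcp_rot: [0.001, 0.116, 0.993, 0.007]
contact_force: [0.6, 0.2, -6.7]
gripper_width: 0.386
```

```bash
python3 - <<'E'
from h import *
import pickle
p,R,o=pose();print(p,R[:,2].round(4),o["qpos"].round(3),o["contact_force"],o["ft_torque"],o["gripper_width"])
y=p[1];rel(p,R,[0.5774+.0007+.2358*(y-.0105),y,0.342],-0.2316+np.pi)
rel(p,R,[0.5905,0.063,0.342],-0.2316+np.pi)
c=get_calibration("wrist");cv2.imwrite("pics/w12.png",snapshot("wrist"));pickle.dump(c,open("w12.pkl","wb"))
E
```

```text
[ 0.56558037 -0.04477567  0.34180999] [ 0.003   0.0135 -0.9999] [-0.215  0.337 -0.08   1.154  0.014  0.018] [ 0.58112972  0.18605581 -6.68548596] [-0.04488248 -0.02105914  0.04720205] 0.3862365213557257
shift cm [ 0.05 -0.01 -0.02] spin -0.001
shift cm [ 0.06 11.06  0.13] spin -0.001
```

View pics/w12.png

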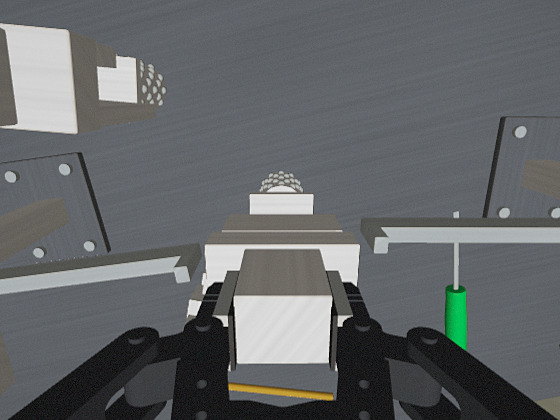

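>>> send_rows --rows '[[[0.03, 0.8, 0], 0], [[0.05, 2, 0], 0], [[0.05, 3.3, 0.05], 0], [[0.05, 4.6, 0.05], 0], [[0.05, 5.5, 0.05], 0]]'

```text
t: 21.05
tcp_pos: [0.5779, 0.0107, 0.342]
tcp_rot: [0.001, 0.116, 0.993, 0.007]
contact_force: [-0.1, -0.5, -7.2]
gripper_width: 0.387
```

>>> send_rows --rows '[[[0, 1.2, 0], 0], [[0, 2.5, 0.05], 0], [[0, 3.8, 0.05], 0], [[0, 5, 0.1], 0], [[0, 5.5, 0.1], 0]]'

```text
t: 21.55
tcp_pos: [0.5906, 0.0639, 0.3417]
tcp_rot: [0.001, 0.116, 0.993, 0.007]
contact_force: [0.0, 0.5, -6.0]
gripper_width: 0.384
```

>>> send_rows --rows '[[[0, 0, 0], 0], [[0, 0, 0], 0]]'

```text
t: 21.75
tcp_pos: [0.5903, 0.0622, 0.3417]
tcp_rot: [0.001, 0.116, 0.993, 0.007]
contact_force: [-0.1, -0.2, -6.7]
gripper_width: 0.391
```

```bash
python3 - <<'E'
from h import *
import pickle
p,R,o=pose();print(p,R[:,2].round(4),o["qpos"].round(3),o["contact_force"],o["ft_torque"],o["gripper_width"])
y=p[1];rel(p,R,[0.5774+.0007+.2358*(y-.0105),y,0.342],-0.2316+np.pi)
rel(p,R,[0.5905,0.063,0.342],-0.2316+np.pi)
c=get_calibration("wrist");cv2.imwrite("pics/w13.png",snapshot("wrist"));pickle.dump(c,open("w13.pkl","wb"))
cv2.imwrite("pics/s13.png",cv2.resize(snapshot("side")[100:300,200:400],None,fx=3,fy=3,interpolation=cv2.INTER_CUBIC))
E
```

```text
[0.59032103 0.06224105 0.34174657] [ 0.0026  0.0132 -0.9999] [-0.024  0.386 -0.008  1.175  0.013  0.209] [-0.09341335 -0.15935157 -6.69455305] [-0.02228996  0.04104938  0.06450024] 0.3911160162767441
shift cm [ 0.   -0.   -0.03] spin -0.002
shift cm [ 0.    0.08 -0.02] spin -0.002
```

View pics/w13.png

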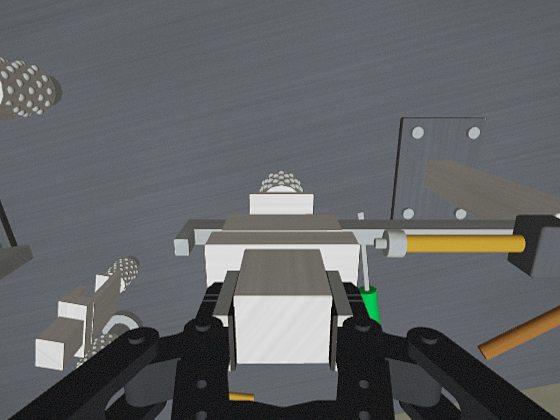

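View pics/s13.png

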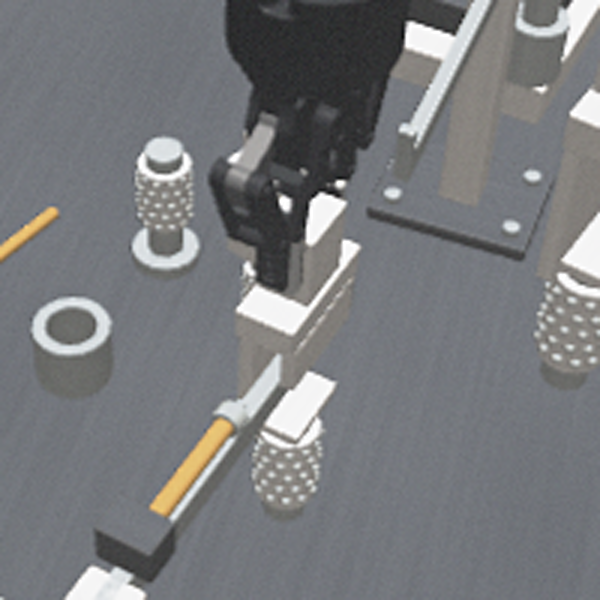

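```bash
python3 - <<'E'
import cv2,numpy as np
a=cv2.imread("pics/w11.png")[200:270,140:420];b=cv2.imread("pics/w13.png")[200:270,140:420]
cv2.imwrite("pics/cmp.png",cv2.resize(np.vstack([a,b]),None,fx=2.8,fy=4,interpolation=cv2.INTER_CUBIC))
g=[cv2.imread(f"pics/w{i}.png").astype(int).sum(2)//3 for i in(11,13)]
for c in (190,200,363,370,385): print(c,[x[210:262:1,c].tolist() for x in g])
E
```

```text
190 [[100, 100, 98, 99, 102, 101, 101, 100, 89, 86, 81, 79, 83, 82, 82, 84, 78, 90, 170, 188, 181, 180, 179, 179, 180, 177, 177, 176, 181, 179, 181, 184, 188, 135, 88, 96, 104, 103, 105, 102, 101, 97, 101, 102, 101, 98, 98, 102, 104, 99, 101, 103], [108, 103, 105, 108, 111, 108, 103, 105, 108, 89, 81, 83, 82, 84, 83, 86, 86, 87, 84, 86, 89, 85, 85, 84, 86, 83, 80, 80, 82, 80, 83, 80, 78, 82, 79, 72, 75, 76, 78, 72, 74, 79, 87, 98, 105, 109, 108, 103, 105, 105, 105, 103]]
200 [[102, 103, 102, 102, 101, 104, 102, 98, 90, 80, 81, 86, 83, 84, 85, 83, 84, 96, 169, 187, 183, 178, 179, 182, 181, 180, 178, 179, 179, 180, 180, 183, 186, 138, 93, 102, 104, 108, 106, 100, 101, 102, 103, 100, 101, 101, 106, 102, 104, 102, 104, 102], [102, 106, 106, 108, 107, 105, 107, 107, 106, 87, 85, 81, 84, 84, 82, 91, 84, 82, 73, 174, 191, 186, 184, 183, 183, 181, 183, 183, 182, 181, 180, 179, 182, 189, 156, 107, 103, 106, 106, 105, 101, 106, 106, 102, 104, 108, 103, 104, 105, 101, 109, 105]]
363 [[103, 103, 103, 105, 106, 102, 106, 95, 84, 85, 85, 86, 84, 84, 87, 82, 67, 159, 184, 182, 181, 179, 181, 181, 1
[... 682 characters left out ...]
3, 103, 106, 90, 85, 84, 81, 85, 82, 81, 86, 85, 64, 158, 187, 186, 187, 185, 183, 183, 183, 184, 183, 182, 185, 188, 186, 191, 163, 116, 98, 104, 103, 103, 105, 106, 103, 101, 97, 99, 99, 103, 99, 101, 104, 103]]
385 [[101, 102, 108, 102, 102, 108, 106, 104, 99, 99, 101, 103, 109, 109, 97, 86, 86, 86, 87, 84, 89, 89, 85, 87, 83, 78, 86, 174, 193, 189, 190, 189, 186, 184, 181, 184, 181, 183, 184, 179, 179, 183, 186, 142, 100, 100, 102, 102, 108, 106, 99, 103], [101, 100, 104, 105, 102, 103, 101, 103, 106, 97, 85, 82, 82, 84, 83, 87, 86, 86, 71, 114, 95, 75, 77, 83, 78, 81, 84, 73, 94, 131, 162, 172, 181, 185, 185, 183, 188, 189, 135, 77, 79, 80, 83, 83, 78, 78, 101, 105, 104, 100, 104, 106]]
```

View pics/cmp.png

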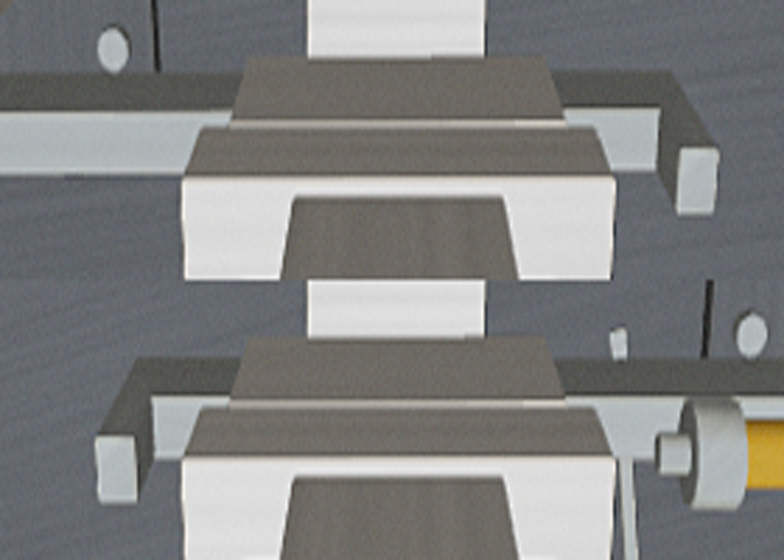

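>>> send_rows --rows '[[[-0.06, 0, 0], 0], [[-0.06, 0, 0.5], 0], [[-0.06, 0, 1], 0], [[-0.06, 0, 1.4], 0], [[-0.06, 0, 1.4], 0]]'

```text
t: 22.35
tcp_pos: [0.5905, 0.0624, 0.3267]
tcp_rot: [-0.0, 0.116, 0.993, 0.007]
contact_force: [-0.4, 0.6, -5.2]
gripper_width: 0.389
```

>>> send_rows --rows '[[[0, 0, 0.4], 0], [[0, 0, 0.8], 0], [[0, 0, 1.1], 0], [[0, 0, 1.2], 0], [[0, 0, 1.2], 0]]'

```text
t: 22.85
tcp_pos: [0.5909, 0.0627, 0.3156]
tcp_rot: [0.0, 0.116, 0.993, 0.007]
contact_force: [-0.0, -0.5, -6.0]
gripper_width: 0.387
```

```bash
python3 - <<'E'
from h import *
p,R,o=pose();print(p,R[:,2].round(4),o["contact_force"],o["ft_torque"],o["gripper_width"])
y=p[1];rel(p,R,[0.5774+.0007+.2358*(y-.0105),y,0.31],-0.2316+np.pi)
a=snapshot("wrist");cv2.imwrite("pics/w14.png",a)
E
```

```text
[0.5909291  0.06265112 0.31559411] [ 0.0024  0.0138 -0.9999] [-0.02709972 -0.53737486 -6.0170163 ] [-0.04338141  0.02928576  0.04663535] 0.3872092526208758
shift cm [ 0.05 -0.02  0.56] spin -0.002
```

View pics/w14.png

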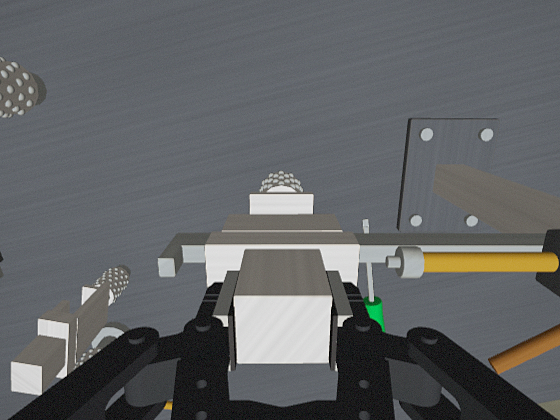

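>>> send_rows --rows '[[[0, 0, 0.2], 0], [[0, 0, 0.35], 0], [[0, 0, 0.45], 0], [[0, 0, 0.45], 0]]'

```text
t: 23.3
tcp_pos: [0.5909, 0.0627, 0.3111]
tcp_rot: [0.0, 0.116, 0.993, 0.007]
contact_force: [0.5, 0.1, -6.4]
gripper_width: 0.387
```

>>> send_rows --rows '[[[0, 0, 0.05], 0], [[0, 0, 0.1], 0], [[0, 0, 0.1], 0]]'

```text
t: 23.6
tcp_pos: [0.591, 0.0627, 0.3103]
tcp_rot: [0.001, 0.116, 0.993, 0.007]
contact_force: [0.6, 0.6, -5.8]
gripper_width: 0.389
```

>>> send_rows --rows '[[[0, 0, 0.03], 0], [[0, 0, 0.05], 0], [[0, 0, 0.05], 0]]'

```text
t: 23.9
tcp_pos: [0.5911, 0.0627, 0.3099]
tcp_rot: [0.001, 0.116, 0.993, 0.007]
contact_force: [0.1, 0.5, -5.5]
gripper_width: 0.387
```

>>> send_rows --rows '[[[0, 0, 0.03], 0], [[0, 0, 0.05], 0], [[0, 0, 0.05], 0]]'

```text
t: 24.2
tcp_pos: [0.5911, 0.0627, 0.3099]
tcp_rot: [0.001, 0.116, 0.993, 0.007]
contact_force: [-1.2, -0.6, -0.8]
gripper_width: 0.387
```

>>> send_rows --rows '[[[0, 0, 0.03], 0], [[0, 0, 0.05], 0], [[0, 0, 0.05], 0]]'

```text
t: 24.5
tcp_pos: [0.5911, 0.0627, 0.3098]
tcp_rot: [0.001, 0.116, 0.993, 0.007]
contact_force: [-3.6, 0.2, 6.0]
gripper_width: 0.389
```

>>> send_rows --rows '[[[0, 0, -0.06], 0], [[0, 0, -0.06], 0]]'

```text
t: 24.7
tcp_pos: [0.5911, 0.0628, 0.3098]
tcp_rot: [0.001, 0.116, 0.993, 0.007]
contact_force: [-3.0, 1.6, 3.8]
gripper_width: 0.386
```

>>> send_rows --rows '[[[0, 0, 0], 0], [[0, 0, 0], 0], [[0, 0, 0], 0], [[0, 0, 0], 0]]' --grip 0.5

```text
t: 25.1
tcp_pos: [0.5913, 0.0627, 0.3093]
tcp_rot: [0.001, 0.116, 0.993, 0.007]
contact_force: [1.4, -0.6, 0.6]
gripper_width: 0.502
```

>>> send_rows --rows '[[[0, 0, 0], 0], [[0, 0, 0], 0], [[0, 0, 0], 0], [[0, 0, 0], 0]]' --grip 0.75 --squeeze 20

```text
t: 25.5
tcp_pos: [0.5912, 0.0628, 0.3095]
tcp_rot: [0.001, 0.116, 0.993, 0.007]
contact_force: [0.0, 1.1, 0.8]
gripper_width: 0.396
```

```bash
python3 - <<'E'
from h import *
import pickle
p,R,o=pose();print(p,R[:,1].round(4),R[:,2].round(4),o["contact_force"],o["ft_torque"],o["gripper_width"])
c=get_calibration("wrist");a=snapshot("wrist");cv2.imwrite("pics/w15.png",a);pickle.dump((c,p,R),open("w15.pkl","wb"))
cv2.imwrite("pics/w15c.png",cv2.resize(a[210:310,150:430],None,fx=2.8,fy=2.8,interpolation=cv2.INTER_CUBIC))
E
```

```text
[0.59119846 0.06281017 0.30953841] [0.2308 0.9729 0.0142] [ 0.0033  0.0138 -0.9999] [0.04532186 1.06538245 0.84424799] [ 0.00177446 -0.03175973  0.04910963] 0.39607441379511843
```

View pics/w15c.png

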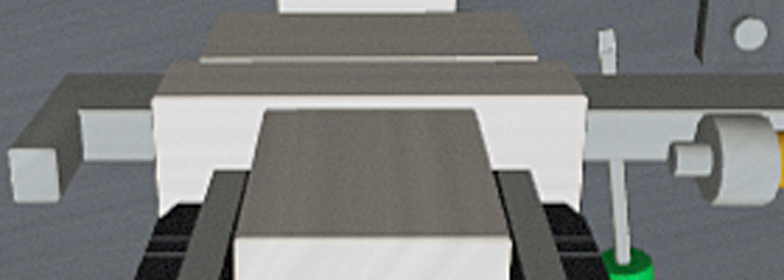

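>>> send_rows --rows '[[[0, 0.2, 0], 0], [[0, 0.5, 0.01], 0], [[0, 0.8, 0.01], 0], [[0, 1.1, 0.015], 0], [[0, 1.4, 0.02], 0]]'

```text
t: 26.05
tcp_pos: [0.5943, 0.0763, 0.3095]
tcp_rot: [0.001, 0.116, 0.993, 0.007]
contact_force: [-1.5, -3.8, 2.9]
gripper_width: 0.397
```

>>> send_rows --rows '[[[0, 0.15, 0], 0], [[0, 0.25, 0], 0], [[0, 0.25, 0], 0], [[0, 0.25, 0], 0]]'

```text
t: 26.45
tcp_pos: [0.5949, 0.0789, 0.3095]
tcp_rot: [0.001, 0.116, 0.993, 0.007]
contact_force: [-0.7, -3.5, 2.3]
gripper_width: 0.395
```

```bash
python3 - <<'E'
from h import *
import pickle
p,R,o=pose();print(p,o["contact_force"],o["ft_torque"],o["gripper_width"])
_,p0,_=pickle.load(open("w15.pkl","rb"));print("slid mm",(p-p0)@R[:,1]*1000)
y=p[1];rel(p,R,[0.5774+.0007+.2358*(y-.0105),y,0.31],-0.2316+np.pi)
a=snapshot("wrist");cv2.imwrite("pics/w16.png",a)
cv2.imwrite("pics/w16c.png",cv2.resize(a[210:310,250:430],None,fx=4.4,fy=4.4,interpolation=cv2.INTER_CUBIC))
E
```

```text
[0.59490069 0.07890975 0.30950908] [-0.74623457 -3.548775    2.25595621] [-1.14070237  0.29277888  0.02427319] 0.3947637059443884
slid mm 16.517221823571713
shift cm [ 0.07 -0.01 -0.05] spin -0.001
```

View pics/w16c.png

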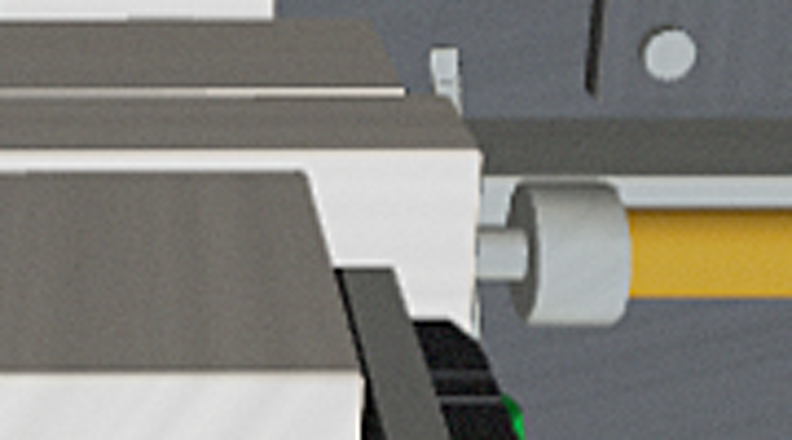

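>>> send_rows --rows '[[[0, 0.08, -0.02], 0], [[0, 0.16, -0.02], 0], [[0, 0.24, -0.02], 0], [[0, 0.32, -0.02], 0], [[0, 0.4, -0.02], 0]]'

```text
t: 27.0
tcp_pos: [0.5957, 0.0828, 0.3095]
tcp_rot: [0.0, 0.116, 0.993, 0.007]
contact_force: [-0.4, -4.0, 0.0]
gripper_width: 0.395
```

>>> send_rows --rows '[[[0, 0.04, 0], 0], [[0, 0.08, 0], 0], [[0, 0.12, 0], 0], [[0, 0.15, 0], 0], [[0, 0.15, 0], 0]]'

```text
t: 27.5
tcp_pos: [0.5961, 0.0843, 0.3095]
tcp_rot: [0.0, 0.116, 0.993, 0.007]
contact_force: [-0.2, -3.2, -1.4]
gripper_width: 0.393
```

```bash
python3 - <<'E'
from h import *
import pickle
p,R,o=pose();print(p,o["contact_force"],o["ft_torque"],o["gripper_width"])
_,p0,_=pickle.load(open("w15.pkl","rb"));print("slid mm",(p-p0)@R[:,1]*1000)
a=snapshot("wrist");cv2.imwrite("pics/w17.png",a)
cv2.imwrite("pics/w17c.png",cv2.resize(a[210:310,250:430],None,fx=4.4,fy=4.4,interpolation=cv2.INTER_CUBIC))
E
```

```text
[0.59607884 0.08431171 0.30951736] [-0.19669122 -3.21223765 -1.40303382] [-0.79054676  0.19064607  0.02032327] 0.39323344294322865
slid mm 22.044792719403464
```

View pics/w17c.png

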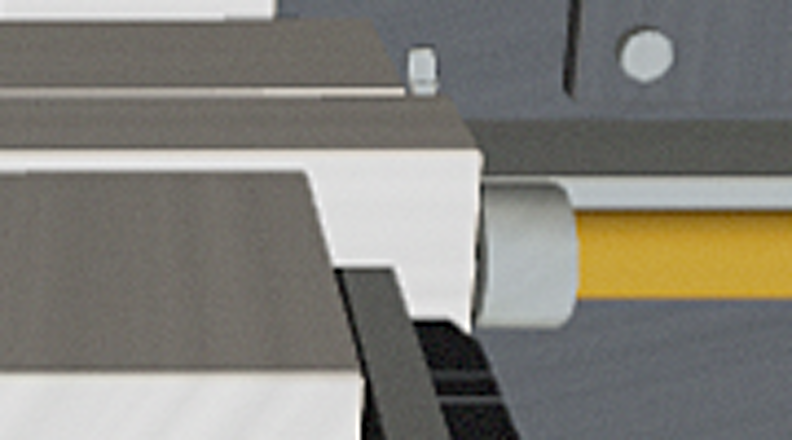

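>>> send_rows --rows '[[[0, 0.03, 0.005], 0], [[0, 0.06, 0.005], 0], [[0, 0.09, 0.01], 0], [[0, 0.12, 0.01], 0]]'

```text
t: 27.95
tcp_pos: [0.5963, 0.0854, 0.3095]
tcp_rot: [0.0, 0.116, 0.993, 0.007]
contact_force: [-0.5, -3.3, -1.8]
gripper_width: 0.397
```

>>> send_rows --rows '[[[0, 0.03, 0], 0], [[0, 0.06, 0], 0]]'

```text
t: 28.15
tcp_pos: [0.5964, 0.0857, 0.3095]
tcp_rot: [0.0, 0.116, 0.993, 0.007]
contact_force: [-1.1, -4.2, -2.4]
gripper_width: 0.4
```

>>> send_rows --rows '[[[0, 0.03, 0], 0], [[0, 0.06, 0], 0]]'

```text
t: 28.35
tcp_pos: [0.5964, 0.0858, 0.3095]
tcp_rot: [0.0, 0.117, 0.993, 0.006]
contact_force: [-1.4, -6.5, -2.9]
gripper_width: 0.397
```

```bash
python3 - <<'E'
from h import *
import pickle
p,R,o=pose();print(p,o["contact_force"],o["ft_torque"],o["gripper_width"])
_,p0,_=pickle.load(open("w15.pkl","rb"));print("slid mm",(p-p0)@R[:,1]*1000)
a=snapshot("wrist");cv2.imwrite("pics/w18.png",a)
A=cv2.resize(a[210:310,250:430],None,fx=4.4,fy=4.4,interpolation=cv2.INTER_CUBIC)
cv2.imwrite("pics/w18c.png",A)
b=snapshot("side");cv2.imwrite("pics/s18.png",cv2.resize(b[170:300,200:350],None,fx=4,fy=4,interpolation=cv2.INTER_CUBIC))
b=snapshot("top");cv2.imwrite("pics/t18.png",cv2.resize(b[180:280,150:290],None,fx=5,fy=5,interpolation=cv2.INTER_CUBIC))
E
```

```text
[0.59641865 0.08580102 0.3095228 ] [-1.37291044 -6.52235611 -2.94292342] [-1.31785289  0.50111181  0.04029904] 0.39716278179504755
slid mm 23.572817593525954
```

View pics/w18c.png

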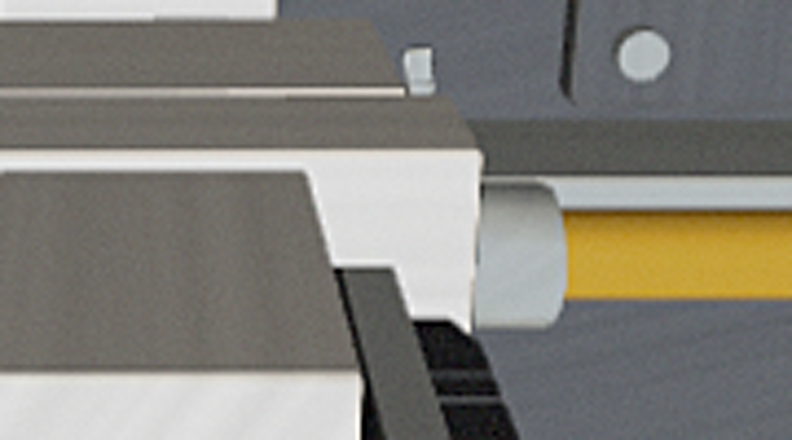

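View pics/s18.png

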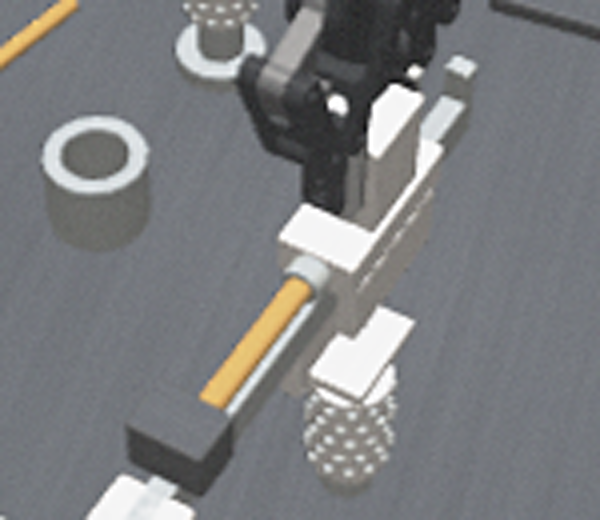

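View pics/t18.png

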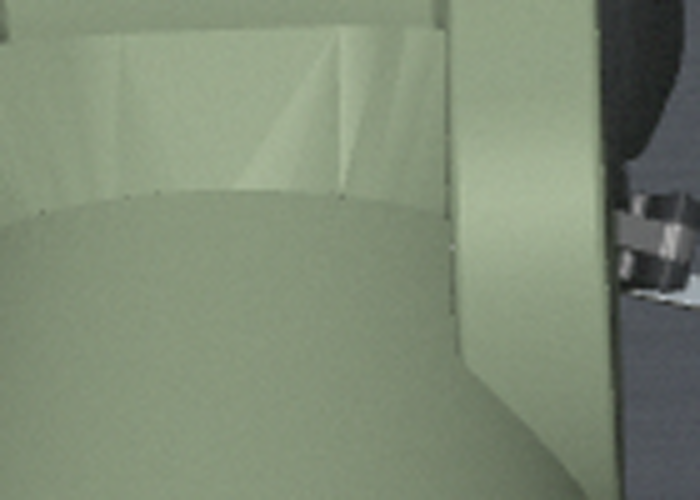

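>>> send_rows --rows '[[[0, 0, 0.025], 0], [[0, 0, 0.025], 0]]'

```text
t: 28.7
tcp_pos: [0.5965, 0.0858, 0.3095]
tcp_rot: [0.0, 0.117, 0.993, 0.006]
contact_force: [-3.0, -6.1, -1.0]
gripper_width: 0.398
```

>>> send_rows --rows '[[[0, 0, 0], 0], [[0, 0, 0], 0], [[0, 0, 0], 0], [[0, 0, 0], 0], [[0, 0, 0], 0]]' --grip 0.45

```text
t: 29.2
tcp_pos: [0.5968, 0.0867, 0.3096]
tcp_rot: [0.001, 0.116, 0.993, 0.007]
contact_force: [0.2, 0.2, -0.5]
gripper_width: 0.557
```

```bash
python3 - <<'E'
from h import *
import pickle
p,R,o=pose();print(p,o["contact_force"],o["ft_torque"],o["gripper_width"])
a=snapshot("wrist");cv2.imwrite("pics/w19.png",a)
A=cv2.resize(a[210:310,180:430],None,fx=3.1,fy=3.1,interpolation=cv2.INTER_CUBIC)
cv2.imwrite("pics/w19c.png",A)
E
```

```text
[0.59681818 0.08674999 0.30958549] [ 0.15838516  0.18992441 -0.47491972] [ 0.01665991 -0.0257561   0.01516255] 0.5565683641843512
```

View pics/w19c.png

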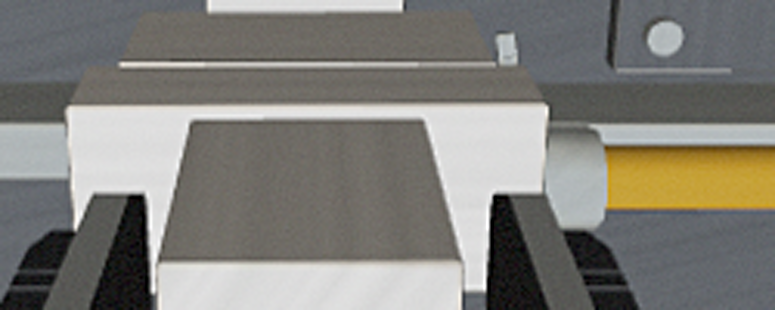

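>>> send_rows --rows '[[[0, 0, 0], 0], [[0, 0, 0], 0], [[0, 0, -1], 0], [[0, 0, -3], 0], [[0, 0, -6], 0]]' --grip 0

```text
t: 29.75
tcp_pos: [0.5958, 0.0856, 0.3692]
tcp_rot: [-0.001, 0.116, 0.993, 0.007]
contact_force: [0.3, 0.2, 0.2]
gripper_width: 0.997
```

>>> send_rows --rows '[[[0, 2, -3], 0], [[0, 5, -3], 0], [[0, 6, -3], 0], [[0, 6, -3], 0], [[0, 6, -3], 0]]'

```text
t: 30.25
tcp_pos: [0.6099, 0.1432, 0.3997]
tcp_rot: [-0.0, 0.116, 0.993, 0.007]
contact_force: [-0.2, -0.5, -0.6]
gripper_width: 0.996
```

```bash
python3 - <<'E'
from h import *
import pickle
p,R,o=pose();print(p,o["contact_force"],o["qpos"].round(2),o["gripper_width"])
c=get_calibration("wrist");a=snapshot("wrist");cv2.imwrite("pics/w20.png",a);pickle.dump(c,open("w20.pkl","wb"))
E
```

```text
[0.6099326  0.14319766 0.39967786] [-0.1720178  -0.54631026 -0.63810947] [0.11 0.44 0.21 1.34 0.01 0.34] 0.9962262965647891
```

View pics/w20.png

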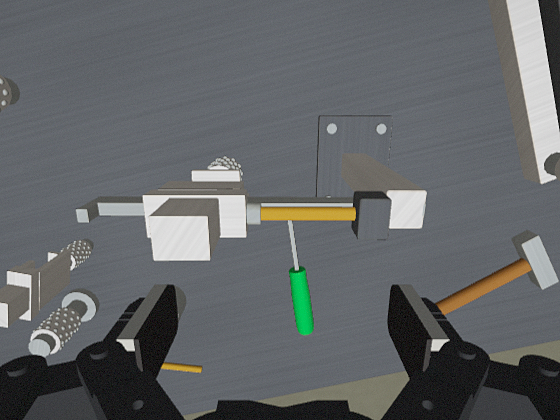

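```bash
python3 - <<'E'
import cv2
a=cv2.imread("pics/w20.png")
cv2.imwrite("pics/w20c.png",cv2.resize(a[175:265,190:290],None,fx=6,fy=6,interpolation=cv2.INTER_CUBIC))
E
```

```text
(no output)
```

View pics/w20c.png

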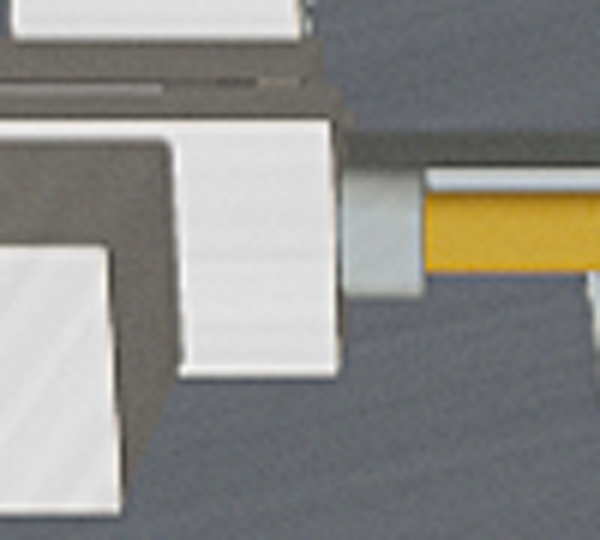

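```bash
python3 - <<'E'
from h import *
b=snapshot("side");cv2.imwrite("pics/s21.png",b);o=observe();print(o["t"],o["contact_force"])
E
```

```text
30.35 [ 0.10887756 -0.08585366 -0.34747976]
```

View pics/s21.png

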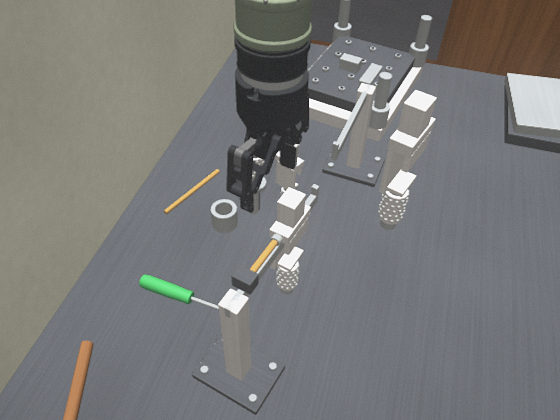

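The side view shows the carrier on rail B at (290,225), against the screw head at (277,237). The bystanders are where they were and the gripper is clear.

```bash
python3 -c "
from bench import *
print(hand_in())"
```

```text
the job is handed in; nothing more can be done
None
```

The middle-sized carrier is on the second rail, astride the bar, butted against the screw stop's head and released. I handed it in at about 30 s.

**Moves:** I lifted the carrier about 32 mm, carried it over rail A's end stop, turned it in the gap and lowered it to about 58 mm along rail B. After letting it settle, I slid it about 23.6 mm at light grip, slowing to about 3 mm/s at the end. The motion stopped against the head at about 6.5 N total, of which about 3.3 N was sliding friction.

**Last checks:**
- **Contact:** the close-up shows the bridge's end face against the screw head with no gap and no pin showing. The pin was not measured directly; its being pushed in is inferred from this and from the abrupt stop.
- **Stays put:** the visible part of the head was the same before and after letting go (18.9 and 18.7 px).
- **Surroundings:** the gripper is clear with about zero contact force, and the loose things still visible in the side view look undisturbed; the gripper partly hides the standing pillar and the small carrier there.

**What went wrong or disagreed:**
- **Joint limit:** on the first carry the last joint ran to the end of its range, reading 3.141 against the listed 3.14. I set the carrier back on rail A, regrasped with a half turn and repeated the carry.
- **Tilt:** that left the tool tilted about 0.8° for the rest of the job.
- **Heavier landing:** at touchdown on rail B the force briefly reached about 6 N before I released it to settle.
- **Stop position:** the head came about 1.5 mm earlier than my picture estimate.

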